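# Load the UV box with its isolator off

### The job

Decontaminate the pipette in the UV box: first throw the box's isolator, the switch with the crossbar handle, over to off; then lay the pipette flat inside the open drawer and push the drawer fully shut; last, throw the isolator back to on. Leave the two ball-handled switches as they are, and do not disturb the comb, the gel scraper, the bottle or the timer.

Things in the scene. Friction and masses are not known exactly. Their poses are not given: they have to be found in the camera images.
- isolator_base: the isolator's fixed grey housing, 76 (x) x 58 (y) x 34 mm; origin: centre of its underside, 8 mm above the bench. Its lever turns about an axis along this body's y, 44 mm above the origin, between cheeks 52 mm high, and leans toward -x of this body when off, toward +x when on (a small steel stud marks the +x end)
- switch_rail: fixed low aluminium plate, 100 (x) x 235 (y) x 8 mm, origin: centre of its underside. Carries three alike switch housings side by side at 70 mm pitch along its y, in any order, all facing the same way: the isolator and two neighbours
- isolator (a joint): angle of the isolator's lever, rad: 0 = off (leans 0.55 rad toward -x of the base), 1.10 = on (leans 0.55 rad toward +x), 0.55 = upright. It starts on. The handle is weighted (0.25 kg), so it goes over centre: pushed past upright it falls to the far stop by itself and stays there; about 1.5 N at the handle starts it
- isolator_tip (a point): centre of the isolator's handle: a black crossbar 14 mm thick, 44 mm long along the base's y, at the end of a 9 mm steel lever, 80 mm from the lever's axis. The point moves with the lever; about 120 mm above the bench at either stop, 132 mm when upright
- switch_a_tip (a point): centre of the black ball (18 mm) on the lever of a neighbouring switch, 68 mm from its axis; same housing and swing as the isolator. It is off, and must be left alone
- switch_b_tip (a point): the same on the other neighbouring switch, which is on and must be left alone
- uv_drawer (a joint): how far the drawer of the white UV box (200 deep x 295 wide x 110 mm high, fixed) is out, in m: 0 = shut, 0.16 = the stop. It starts 0.13 to 0.155 out; that length of its inside is then open from above, in front of the box, and the rest lies under the box. About 1.5 N slides it; it stays where it is left
- drawer_floor (a point): point on the drawer's inner floor (20 mm above the bench), midway across, on the inner face of the front; moves with the drawer; +x points to the box's back, the drawer shuts along +x. The inside runs x = 0 to +180 mm, y = -132 to +132 mm; side and back walls 45 mm above the floor, 5 mm thick. Drawer front: 12 mm thick, 295 mm wide, 12 to 102 mm above the bench
- drawer_front (a point): middle of the front of the drawer's finger lip: an aluminium strip 110 mm long (y) and 12 mm high that stands 10 mm proud of the drawer front, 88 mm above the bench; its x lies 22 mm in front of drawer_floor
- pipette: white piston pipette lying flat, 60 (x) x 232 (y) x 25 mm, about 0.09 kg; origin: underside, centre of those extents. Long axis along y at x = -17 mm: grip body 26 mm wide (x -30 to -4), 24 mm high, y = -33 to +92; nose 12 mm thick to y = -116; plunger to y = +116; finger hook out to x = +30 at y = 74 to 84, z = 9 to 15 mm
- pipette_grip (a point): where to grip the pipette across its barrel: x = -17, y = +30, z = 12 mm in its frame; 26 mm wide along its x
- pipette_nose (a point): nose end of the pipette, on its long axis 12 mm above its underside (y = -116 mm)
- pipette_plunger (a point): plunger end of the pipette, on its long axis 12 mm above its underside (y = +116 mm)
- comb: black gel comb, loose, 12 x 160 (y) x 30 mm, standing on its back bar; origin: centre of its underside. Not to be disturbed
- scraper: flat green gel scraper, loose, 75 x 210 (y) x 12 mm, origin: centre of its underside. Not to be disturbed
- bottle: white reagent bottle with a cap, loose, 68 mm across, 110 mm tall, origin: centre of its underside. Not to be disturbed
- timer: small white bench timer, loose, 66 x 66 x 18 mm, lying on top of the UV box, origin: centre of its underside. Not to be disturbed

How it is judged:
By the outcome, as a careful person would: the job done as asked, in the order asked, and still so for the second after the job is handed in, with the robot touching nothing.
It also fails if it takes over 64 s, if anything falls off the work surface, if the arm or the gripper's body presses on something with over 40 N, if the wrist force passes 120 N, or if a joint passes its speed limit or range.

### The arm

A 6-joint arm with a two-finger parallel gripper is mounted at the origin on a cart in front of the work surface, level with it; the furniture and walls round the work are solid. World frame = base frame: x ahead of the robot, y to its left, z up, the work surface at z = 0. Lengths are in mm, angles in rad, forces in N, time in s.
With the tool pointing down it reaches from about 350 to 975 mm from the base axis. Payload 7.1 kg.
Tool frame: the origin (TCP) lies at the very end of the fingers, on their centre line; the grasp point (between the pads) lies 19 mm behind it (ctrl.grip_depth is the distance from the TCP to the grasp point, in mm); x points along the fingers, z is the direction in which the jaws open and shut, and the axes are right-handed (so a half turn about x gives the same grasp; the last joint's range is limited). The gripper opens to 88 mm and grips with 3 to 60 N. Pads are 20 mm wide; open, the fingers measure 115 mm over their backs; the gripper's body (75 mm by 178 mm) begins 61 mm behind the grasp point.
Start: joints at [-1.225, 0.423, 1.63, -0, 1.089, -0.019], TCP at [222.993, -583.848, 184.675] pointing down, gripper open.
Joint ranges: [-3, 3], [-0.9, 2.11], [0.09, 2.58], [-1.31, 4.45], [0.11, 2.69], [-2.54, 2.54]. Speed limits (rad/s): [2.39, 2.39, 3.01, 3.14, 3.14, 3.14].

### API

Orientations are given as a rotation vector (axis times angle).
In Python, from workcell import ctrl gives the robot as it stands. The module is installed in compiled form; this text tells all that it offers.
- The arm moves only by the tool send_rows, never from a script. Its argument "rows" is a list of rows, each a list of 4 numbers: the shift along the tool's x, y, z in mm, then the turn about the tool's x in rad. In form: [[x, y, z, turn], ...]. A call has 1 to 10 rows; each row shifts and turns the pose as measured when the row begins, along the tool's axes as they then stand; what a row does not reach is not made up. A row lasts 1/12 s, in which the tool goes at most 41.7 mm and 7.16 degrees, less where a joint would pass 70% of its speed; a pose out of reach is approached as far as the arm can. A call with a gripper value outside its range is refused whole. "fingers" is the opening, from 0 (shut) to 1 (fully open), set as the call begins (left out, the last holds). The fingers move at their own pace and stop on an object; the grip force is fixed at half the most. Time passes only in rows, so rows that do not move let the fingers close. It gives the time, the measured TCP pose, the force and the opening at its end, in the units of the state.
- ctrl.get_obs(): the state, without advancing time (a new reading comes with each control period).
- ctrl.get_image(name): name is "scene" or "side" or "wrist"; returns a dict with "img" (480x640x3 uint8, red, green, blue), "depth" (480x640 float32, mm along the optical axis (not along the pixel's ray), 0 where there is no reading), "mtx" (3x3 intrinsics, pixels), "world_from_camera" (4x4, takes a point from camera to world coordinates). Camera axes: x right, y down, z forward; pixel columns grow to the right and rows downward; lengths in mm; the calibration is good to about 2 mm. The wrist camera is an equidistant fisheye: a pixel r from the principal point sees the ray r / f radians off the axis. A picture is of the moment at which its call begins.
- ctrl.close_job(): hands the job in, once; it reports no verdict.
The state is a dict: "t": time; "qpos": joint angles; "qvel": joint speeds; "joint_torque": joint torques, N m; "ee_pos": TCP position; "orientation": TCP orientation; "ft_force": force on the tool from outside, world axes, zero at the start; "moment": the same for the moment, N m; "width": finger opening in mm.
Only numpy, scipy, OpenCV 4.12 (cv2) and the standard library are available. Lean on these libraries where they do the work, as an engineer would, in place of code of your own. Each camera call takes 0.05 s, during which the arm holds its last target.

## Working session

There is one attempt and no reset: what is moved stays moved. The work goes in short steps, Python scripts to look and compute and a tool call to move; the robot and the scene stay as the last step left them, time stands still between calls to the robot, and variables do not carry over. Pictures are saved under pics/ and viewed, and the job is handed in when it is done.

Besides the shell and the picture viewer there is one more tool, called by a JSON object that holds its "fn" and its "kwargs". send_rows: Moves the arm, as the interface text tells. Its arguments: {"type":"object","properties":{"rows":{"type":"array"},"fingers":{"type":"number"}},"required":["rows"]}

```bash
mkdir -p pics; cat > h.py <<'E'
import numpy as np,cv2
from workcell import ctrl
from scipy.spatial.transform import Rotation as R
def grab(n,tag):
    d=ctrl.get_image(n); cv2.imwrite(f'pics/{tag}.png',d['img'][:,:,::-1]); np.savez(f'pics/{tag}.npz',**d); return d
def load(tag): return dict(np.load(f'pics/{tag}.npz'))
def cloud(d):
    K=d['mtx'];z=d['depth'];v,u=np.indices(z.shape)
    P=np.stack([(u-K[0,2])/K[0,0]*z,(v-K[1,2])/K[1,1]*z,z],-1)
    T=d['world_from_camera']; P=P@T[:3,:3].T+T[:3,3]; P[z==0]=np.nan; return P
def st():
    o=ctrl.get_obs(); print('t',o['t'],'pos',np.round(o['ee_pos'],1),'R',np.round(R.from_rotvec(o['orientation']).as_matrix(),3).tolist(),'q',np.round(o['qpos'],3),'F',np.round(o['ft_force'],1),'w',o['width']); return o
E
python3 - <<'E'
from h import *
st()
for n in ['scene','side','wrist']:
    d=grab(n,n+'0'); print(n,d['mtx'].round(1).tolist(),d['world_from_camera'].round(3).tolist())
E
```

```text
t 0.0 pos [ 222.8 -583.3  183.9] R [[-0.001, 0.934, 0.357], [0.001, 0.357, -0.934], [-1.0, 0.0, -0.002]] q [-1.225  0.424  1.631 -0.     1.089 -0.019] F [ 0.3  1.4 -0.5] w 87.64929046284861
scene [[542.9, 0.0, 318.3], [0.0, 542.9, 243.5], [0.0, 0.0, 1.0]] [[-0.735, -0.48, 0.48, -128.773], [-0.678, 0.513, -0.526, 907.464], [0.006, -0.712, -0.703, 1101.181], [0.0, 0.0, 0.0, 1.0]]
side [[434.7, 0.0, 315.4], [0.0, 434.7, 236.8], [0.0, 0.0, 1.0]] [[-0.918, -0.178, 0.354, 209.526], [-0.395, 0.364, -0.844, 982.315], [0.021, -0.914, -0.404, 502.417], [0.0, 0.0, 0.0, 1.0]]
wrist [[371.6, 0.0, 309.0], [0.0, 371.6, 242.3], [0.0, 0.0, 1.0]] [[0.356, -0.902, -0.244, 289.521], [-0.934, -0.345, -0.091, -557.963], [-0.002, 0.26, -0.966, 383.92], [0.0, 0.0, 0.0, 1.0]]
```

View pics/scene0.png

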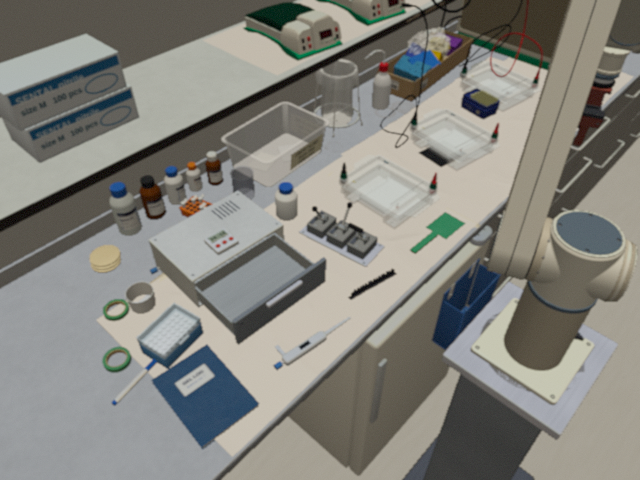

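View pics/side0.png

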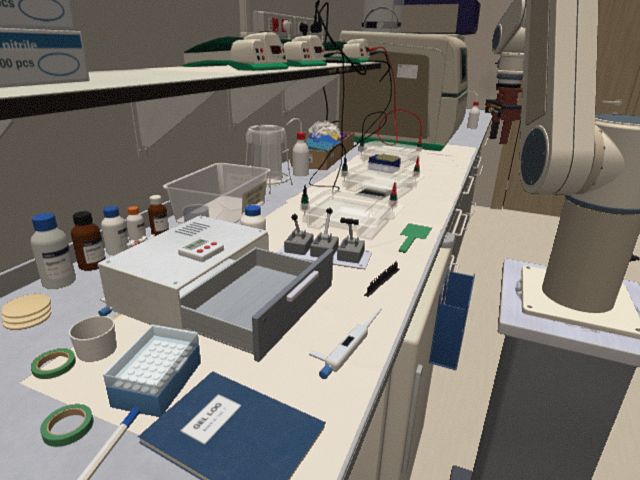

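View pics/wrist0.png

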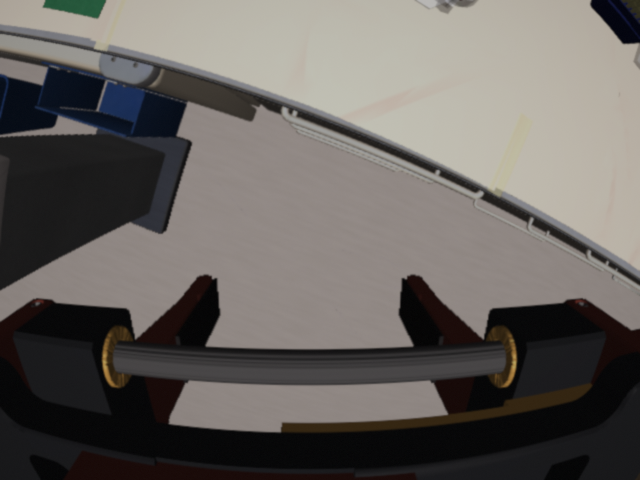

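The scene picture shows the UV box at about (215,240) with its drawer open at (265,285). The three switches are at (320,215), (342,232) and (362,240), and the pipette is at (310,345). Next I zoom in and take positions.

```bash
python3 - <<'E'
from h import *
d=load('scene0');P=cloud(d)
a=d['img'][180:280,270:400,::-1];b=load('side0')['img'][190:280,260:380,::-1]
cv2.imwrite('pics/z1.png',np.hstack([cv2.resize(a,(390*1,300)),cv2.resize(b,(400,300),interpolation=cv2.INTER_CUBIC)]))
c=d['img'][300:390,255:375,::-1];e=d['img'][180:350,140:340,::-1]
cv2.imwrite('pics/z2.png',np.hstack([cv2.resize(c,(400,300)),cv2.resize(e,(353,300))]))
# points
for tag in ['scene0','side0']:
    P=cloud(load(tag))
    for u,v in ({'scene0':[(312,211),(348,207),(340,228),(350,225),(372,231),(310,345),(347,320),(278,366),(265,285),(286,298),(325,265),(204,330),(222,240),(280,235),(360,253),(286,187)],'side0':[(294,215),(327,212),(349,221),(350,335),(325,372),(305,284),(230,295)]}[tag]):
        print(tag,u,v,P[v,u].round(0))
E
```

```text
scene0 312 211 [730.  -4.   5.]
scene0 348 207 [588.   0. 107.]
scene0 340 228 [584.  35.  53.]
scene0 350 225 [523.  69. 126.]
scene0 372 231 [543. -64.  -0.]
scene0 310 345 [386. 369.  29.]
scene0 347 320 [375. 247.  18.]
scene0 278 366 [404. 458.  20.]
scene0 265 285 [606. 309.  21.]
scene0 286 298 [510. 324.  59.]
scene0 325 265 [502. 189.  80.]
scene0 204 330 [620. 504.   5.]
scene0 222 240 [725. 338. 127.]
scene0 280 235 [676. 182.  67.]
scene0 360 253 [491.  57.  33.]
scene0 286 187 [775.  58. 110.]
side0 294 215 [646.  80. 118.]
side0 327 212 [589.   3. 109.]
side0 349 221 [505.  75. 125.]
side0 350 335 [397. 363.  26.]
side0 325 372 [404. 464.  20.]
side0 305 284 [498. 339.  95.]
side0 230 295 [673. 331.  20.]
```

View pics/z1.png

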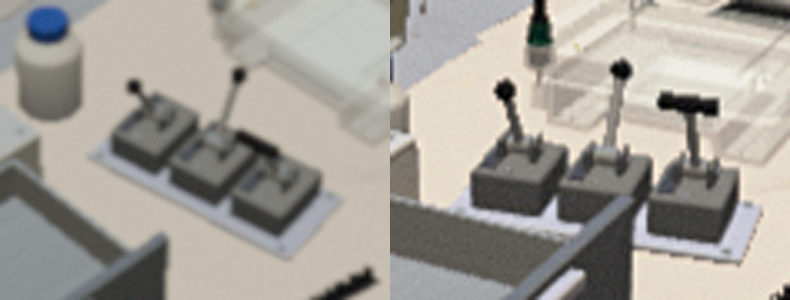

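View pics/z2.png

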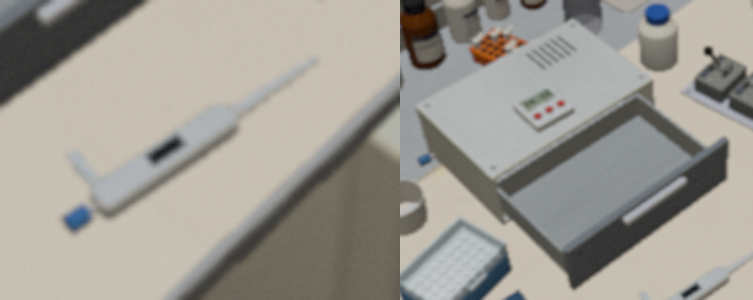

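```bash
python3 - <<'E'
from h import *
S=load('scene0');D=load('side0')
for tag,d in [('sc',S),('si',D)]:
    P=cloud(d).reshape(-1,3);C=d['img'].reshape(-1,3).astype(int)
    def rep(n,m):
        Q=P[m]; 
        if len(Q)<3: print(tag,n,len(Q));return
        c=Q.mean(0);w,v=np.linalg.eigh(np.cov(Q[:,:2].T)); ax=v[:,1]; s=(Q[:,:2]-c[:2])@ax;t=(Q[:,:2]-c[:2])@v[:,0]
        print(tag,n,len(Q),'mean',c.round(1),'med',np.median(Q,0).round(1),'ax deg',round(np.degrees(np.arctan2(ax[1],ax[0])),1),'ext',s.min().round(),s.max().round(),t.min().round(),t.max().round(),'z',Q[:,2].min().round(),Q[:,2].max().round())
    x,y,z=P.T
    dark=C.max(1)<60
    box=lambda a,b,c_,d_,e,f:(x>a)&(x<b)&(y>c_)&(y<d_)&(z>e)&(z<f)
    rep('iso bar',box(470,560,30,110,105,140)&dark)
    rep('ball mid',box(560,620,-40,30,95,140)&dark)
    rep('ball far',box(620,700,40,110,95,140)&dark)
    rep('housing tops',box(440,720,-60,130,36,46))
    rep('pip',box(330,440,200,500,8,40))
    rep('pip blue',box(330,460,400,500,5,40)&(C[:,2]>C[:,0]+40))
    rep('comb',box(330,520,0,200,5,40)&dark)
    rep('scraper',box(330,700,-350,0,-5,30)&(C[:,1]>C[:,0]+40))
    rep('box top',box(550,950,150,500,105,117))
    rep('lip/front top',box(440,560,150,500,92,110))
    rep('floor',box(480,700,150,500,14,27))
    rep('bottleblue',box(650,900,0,160,85,125)&(C[:,2]>C[:,0]+40))
E
```

```text
sc iso bar 51 mean [505.2  68.7 125. ] med [504.7  68.7 125.4] ax deg -173.0 ext -22.0 21.0 -4.0 5.0 z 117.0 131.0
sc ball mid 11 mean [5.844e+02 1.000e-01 1.176e+02] med [584.1   1.  118.4] ax deg 165.0 ext -3.0 4.0 -2.0 3.0 z 113.0 122.0
sc ball far 8 mean [644.3  78.4 117. ] med [645.4  78.3 116.9] ax deg 150.3 ext -3.0 8.0 -2.0 3.0 z 114.0 121.0
sc housing tops 722 mean [572.6  40.1  42.5] med [567.9  45.2  43. ] ax deg -173.2 ext -108.0 92.0 -31.0 51.0 z 36.0 46.0
sc pip 861 mean [393.9 371.4  20.2] med [392.7 378.6  21.3] ax deg 82.1 ext -176.0 131.0 -68.0 62.0 z 8.0 32.0
sc pip blue 29 mean [406.  454.9  20.6] med [405.7 454.5  21. ] ax deg 84.7 ext -8.0 6.0 -6.0 5.0 z 15.0 25.0
sc comb 265 mean [435.5  89.1  20.1] med [413.1  75.   19.6] ax deg 129.9 ext -100.0 80.0 -122.0 69.0 z 5.0 40.0
sc scraper 631 mean [ 396.  -199.2    9.3] med [ 396.7 -210.3    9. ] ax deg 88.4 ext -74.0 132.0 -36.0 35.0 z 1.0 20.0
sc box top 5355 mean [771.1 326.8 112. ] med [775.  330.4 112.1] ax deg 86.5 ext -159.0 140.0 -107.0 100.0 z 105.0 117.0
sc lip/front top 846 mean [510.8 341.5 100.4] med [
[... 1006 characters left out ...]
ean [414.7 105.4  16.1] med [407.2 104.7  15.6] ax deg 101.4 ext -108.0 78.0 -91.0 42.0 z 5.0 38.0
si scraper 411 mean [ 393.8 -185.3   10.2] med [ 394.5 -198.5    9.1] ax deg 88.1 ext -84.0 122.0 -36.0 36.0 z 6.0 16.0
si box top 5630 mean [767.5 348.4 111.6] med [770.  371.9 111.8] ax deg 87.5 ext -175.0 123.0 -107.0 97.0 z 105.0 117.0
si lip/front top 1068 mean [510.  359.6  99.9] med [510.5 364.3 101.4] ax deg 86.2 ext -170.0 125.0 -11.0 12.0 z 92.0 106.0
si floor 3670 mean [625.3 328.1  22.1] med [631.7 328.5  22. ] ax deg 103.5 ext -149.0 176.0 -104.0 154.0 z 14.0 27.0
si bottleblue 145 mean [772.5  68.9 106.9] med [771.8  71.1 109.3] ax deg -176.5 ext -22.0 16.0 -12.0 29.0 z 95.0 114.0
```

{"fn": "send_rows", "kwargs": {"rows": [[-5,0,0,-0.12],[-5,0,0,-0.12],[-5,0,0,-0.12],[-5,0,0,-0.12],[-5,0,0,-0.12],[-5,0,0,-0.12],[0,0,0,-0.12],[0,0,0,-0.12],[0,0,0,-0.12]], "fingers": 0}}

```text
t: 0.9
ee_pos: [222.0, -581.1, 212.1]
orientation: [0.073, 1.573, -0.061]
ft_force: [0.1, -0.8, -0.2]
width: 31.3
```

```bash
python3 - <<'E'
from h import *
st()
for tag in ['scene0','side0']:
    d=load(tag);P=cloud(d).reshape(-1,3);C=d['img'].reshape(-1,3).astype(int)
    x,y,z=P.T
    # pipette body top
    m=(x>360)&(x<425)&(y>300)&(y<445)&(z>19)&(z<32)
    Q=P[m][:,:2]; vx,vy,x0,y0=cv2.fitLine(Q.astype(np.float32),cv2.DIST_HUBER,0,.01,.01).ravel()
    print(tag,'body',len(Q),np.degrees(np.arctan2(vy,vx)),x0,y0)
    s=(Q-[x0,y0])@[vx,vy]; t=(Q-[x0,y0])@[-vy,vx]
    print(np.percentile(s,[1,99]),np.percentile(t,[2,98]), 'z',np.median(P[m][:,2]))
    # all pipette
    m=(x>340)&(x<440)&(y>215)&(y<490)&(z>8)&(z<32)
    Q=P[m];print('all y',Q[:,1].min(),Q[Q[:,1].argmin()],Q[Q[:,1].argmax()],'hook',Q[Q[:,0].argmax()])
    # drawer front top
    m=(x>480)&(x<545)&(y>150)&(y<520)&(z>97)&(z<107)
    Q=P[m][:,:2]; vx,vy,x0,y0=cv2.fitLine(Q.astype(np.float32),cv2.DIST_HUBER,0,.01,.01).ravel()
    s=(Q-[x0,y0])@[vx,vy]; e=np.percentile(s,[1,99]);c=np.array([x0,y0])+np.mean(e)*np.array([vx,vy])
    print('front',np.degrees(np.arctan2(vy,vx)),c,e)
    m=(x>560)&(x<950)&(y>120)&(y<520)&(z>106)&(z<117)
    r=cv2.minAreaRect(P[m][:,:2].astype(np.float32)); print('box',r,np.median(P[m][:,2]))
E
```

```text
t 0.9 pos [ 222.  -581.1  212.1] R [[-0.003, 0.085, 0.996], [0.008, 0.996, -0.085], [-1.0, 0.007, -0.003]] q [-1.225  0.394  1.607  0.     1.149 -1.14 ] F [ 0.1 -0.8 -0.2] w 31.307184975081185
scene0 body 481 81.56091 394.91333 376.5401
[-72.06213982  62.08204365] [-13.91549191  10.64499225] z 24.758026425703747
all y 216.01548558340892 [387.69583286 216.01548558   9.70037162] [438.58105022 483.14330554   8.69142656] hook [439.74031422 419.82652386  16.72866728]
front 86.541435 [511.77533426 334.10892398] [-154.68768259  133.9409872 ]
box ((773.7655029296875, 316.81170654296875), (297.7405700683594, 206.94400024414062), 86.42330932617188) 112.07318650796947
side0 body 673 81.97751 393.83258 386.05734
[-75.14541769  55.40876971] [-13.54084864   9.72062995] z 25.055758905647224
all y 235.5102650378259 [376.20741054 235.51026504  16.54440332] [408.47871508 466.87808383  20.59984482] hook [439.60309991 423.03014271  18.12910328]
front 86.34052 [510.07812367 339.63056543] [-161.7512149   125.14241176]
box ((772.3251342773438, 321.98565673828125), (296.91558837890625, 202.74632263183594), 86.793212890625) 111.80160121749154
```

{"fn": "send_rows", "kwargs": {"rows": [[0,36,11,0],[0,36,11,0],[0,36,11,0],[0,36,11,0],[0,36,11,0],[0,36,11,0],[0,36,11,0],[0,36,11,0],[0,36,11,0],[0,36,11,0]]}}

```text
t: 1.73
ee_pos: [360.9, -222.1, 211.3]
orientation: [0.074, 1.573, -0.064]
ft_force: [0.6, -0.6, 0.2]
width: 0.4
```

{"fn": "send_rows", "kwargs": {"rows": [[0,36,11,0],[0,36,11,0],[0,36,11,0],[0,36,11,0],[0,36,11,0],[0,36,11,0],[0,36,11,0],[0,36,11,0],[0,36,11,0],[0,36,11,0]]}}

```text
t: 2.57
ee_pos: [503.7, 146.6, 213.8]
orientation: [0.073, 1.572, -0.064]
ft_force: [0.7, 0.0, 0.3]
width: 0.1
```

```bash
python3 - <<'E'
from h import *
st(); d=grab('wrist','wrist1')
print(d['depth'].min(),d['depth'].max())
E
```

```text
t 2.5667 pos [503.7 146.6 213.8] R [[-0.002, 0.087, 0.996], [0.006, 0.996, -0.087], [-1.0, 0.006, -0.002]] q [0.256 0.24  1.824 0.007 1.078 0.341] F [0.7 0.  0.3] w 0.14261363280008743
0.0 1585.1696
```

View pics/wrist1.png

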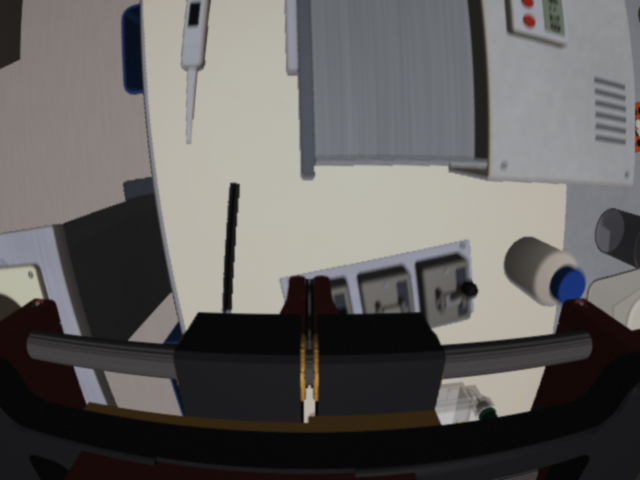

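{"fn": "send_rows", "kwargs": {"rows": [[30,0,0,0],[30,0,0,0],[30,0,0,0],[10,0,0,0],[0,-10,2,0],[0,-10,3,0],[0,-10,3,0],[0,0,0,0]]}}

```text
t: 3.28
ee_pos: [516.9, 125.8, 113.7]
orientation: [0.069, 1.563, -0.051]
ft_force: [-0.4, 0.6, 0.0]
width: 0.4
```

```bash
python3 - <<'E'
from h import *
st(); d=grab('side','side1');grab('scene','scene1')
cv2.imwrite('pics/s1.png',cv2.resize(d['img'][150:330,230:430,::-1],(667,600)))
E
```

```text
t 3.2833 pos [516.9 125.8 113.7] R [[0.007, 0.076, 0.997], [0.011, 0.997, -0.076], [-1.0, 0.012, 0.006]] q [0.21  0.382 1.895 0.012 0.855 0.278] F [-0.4  0.6  0. ] w 0.447645972600751
```

View pics/s1.png

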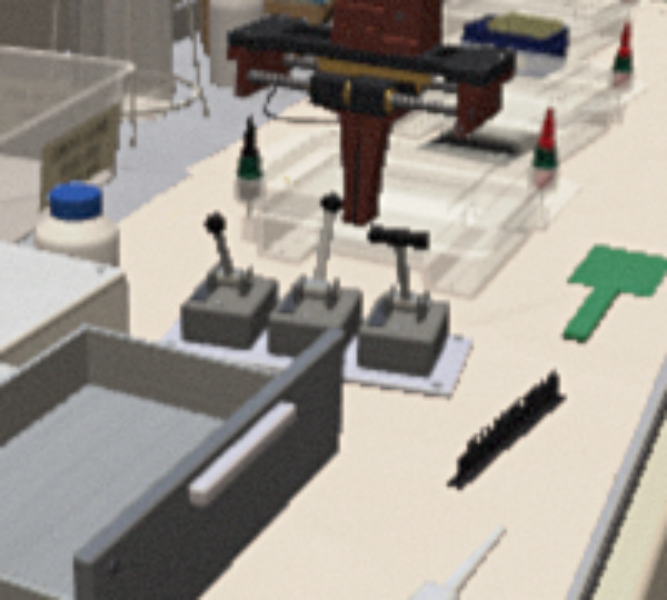

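```bash
python3 - <<'E'
from h import *
for tag in ['side1','scene1']:
    d=load(tag);T=np.linalg.inv(d['world_from_camera'])
    for p in [(516.9,125.8,113.7),(505.5,70,122),(516.9,125.8,200)]:
        q=T[:3,:3]@np.array(p)+T[:3,3]; u=d['mtx']@q; print(tag,p,(u[:2]/u[2]).round(),q[2].round())
    P=cloud(d)
    if tag=='side1':
        for u,v in [(338,212),(340,200),(329,211),(350,222)]: print(P[v,u])
d=load('scene1');cv2.imwrite('pics/s2.png',cv2.resize(d['img'][130:310,260:460,::-1],(667,600)))
E
```

```text
side1 (516.9, 125.8, 113.7) [336. 232.] 988.0
side1 (505.5, 70, 122) [349. 221.] 1028.0
side1 (516.9, 125.8, 200) [338. 196.] 953.0
[511.40195757 136.57492328 166.92206366]
[508.67856631 134.79338034 194.61263346]
[582.55449343   5.95251479 113.71528204]
[502.17000989  75.56400239 122.85361986]
scene1 (516.9, 125.8, 113.7) [337. 240.] 1414.0
scene1 (505.5, 70, 122) [355. 229.] 1432.0
scene1 (516.9, 125.8, 200) [339. 215.] 1354.0
```

View pics/s2.png

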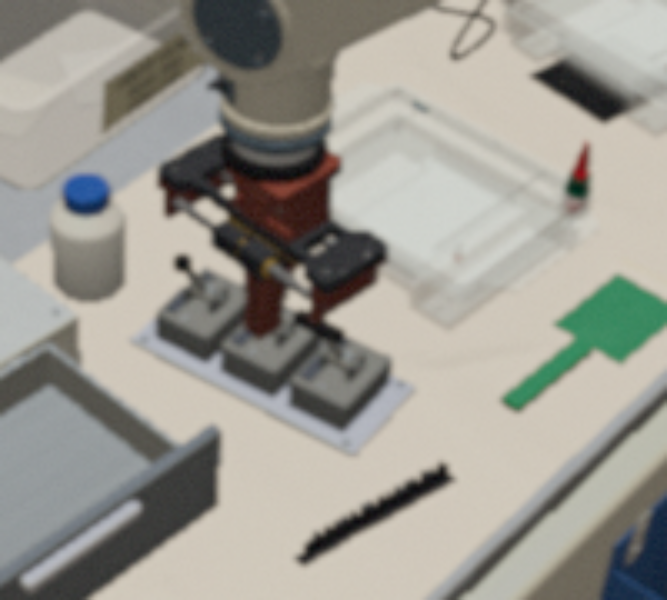

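```bash
python3 - <<'E'
from h import *
st(); d=grab('side','side2'); st()
cv2.imwrite('pics/s3.png',cv2.resize(d['img'][160:250,290:390,::-1],(667,600)))
P=cloud(d)
for v in range(150,240,6): print(v,[ (P[v,u].round(0).tolist(), d['img'][v,u].tolist()) for u in (332,338,344)])
E
```

```text
t 3.3833 pos [517.  126.9 113.9] R [[0.008, 0.076, 0.997], [0.012, 0.997, -0.077], [-1.0, 0.012, 0.007]] q [0.212 0.382 1.895 0.013 0.855 0.28 ] F [-0.7  1.   1.1] w 0.5100862678261039
t 3.4333 pos [516.8 127.3 113.7] R [[0.008, 0.076, 0.997], [0.012, 0.997, -0.076], [-1.0, 0.012, 0.007]] q [0.213 0.382 1.895 0.013 0.854 0.28 ] F [ 0.2 -0.6 -0. ] w 0.534919215694655
150 [([529.0, 143.0, 303.0], [91, 44, 34]), ([515.0, 145.0, 305.0], [64, 32, 26]), ([500.0, 149.0, 308.0], [62, 34, 28])]
156 [([527.0, 144.0, 291.0], [52, 26, 24]), ([512.0, 151.0, 294.0], [64, 33, 31]), ([500.0, 148.0, 295.0], [56, 26, 20])]
162 [([525.0, 149.0, 280.0], [65, 34, 29]), ([511.0, 151.0, 282.0], [65, 33, 29]), ([499.0, 149.0, 283.0], [73, 44, 39])]
168 [([527.0, 142.0, 265.0], [79, 59, 32]), ([512.0, 147.0, 268.0], [21, 23, 21]), ([497.0, 152.0, 271.0], [23, 25, 28])]
174 [([521.0, 157.0, 257.0], [36, 37, 41]), ([nan, nan, nan], [49, 51, 51]), ([497.0, 150.0, 258.0], [50, 48, 53])]
180 [([520.0, 159.0, 245.0], [35, 28, 26]), ([506.0, 161.0, 247.0], [29, 27, 32]), ([493.0, 160.0, 248.0], [34, 31, 26])]
186 [
[... 422 characters left out ...]
 185.0], [63, 29, 23]), ([504.0, 119.0, 181.0], [145, 137, 133])]
210 [([526.0, 135.0, 169.0], [58, 45, 41]), ([512.0, 137.0, 172.0], [62, 29, 18]), ([583.0, -114.0, 77.0], [255, 253, 242])]
216 [([525.0, 138.0, 156.0], [117, 107, 102]), ([510.0, 139.0, 159.0], [53, 18, 16]), ([577.0, -99.0, 65.0], [234, 231, 216])]
222 [([616.0, -108.0, 36.0], [189, 180, 170]), ([599.0, -114.0, 37.0], [212, 204, 191]), ([518.0, 74.0, 119.0], [47, 43, 39])]
228 [([628.0, -142.0, 2.0], [231, 221, 204]), ([610.0, -145.0, 5.0], [221, 207, 189]), ([579.0, -111.0, 23.0], [194, 182, 168])]
234 [([610.0, -96.0, 5.0], [239, 230, 211]), ([595.0, -106.0, 4.0], [232, 221, 205]), ([579.0, -113.0, 4.0], [233, 225, 210])]
```

View pics/s3.png

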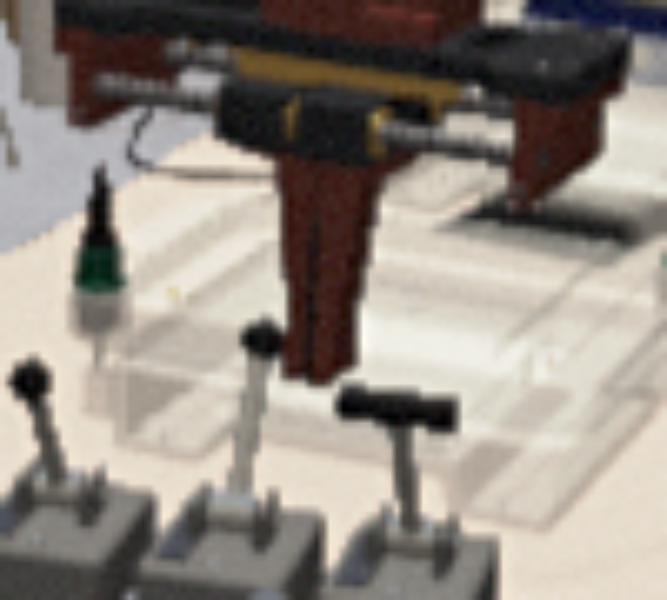

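```bash
cat >> h.py <<'E'
def wcloud(d):
    K=d['mtx'];z=d['depth'].astype(float);v,u=np.indices(z.shape)
    a=(u-K[0,2])/K[0,0];b=(v-K[1,2])/K[1,1];r=np.hypot(a,b)+1e-9
    t=np.tan(np.clip(r,0,1.5)); P=np.stack([a/r*t*z,b/r*t*z,z],-1)
    T=d['world_from_camera']; P=P@T[:3,:3].T+T[:3,3]; P[(z==0)|(r>1.45)]=np.nan; return P
E
python3 - <<'E'
from h import *
d=load('wrist1');P=wcloud(d);print(d['world_from_camera'].round(3).tolist())
for n,u,v in [('tbl',260,230),('tbl2',360,220),('tbl3',160,60),('pip',188,120),('pipbody',195,40),('drfront',305,120),('drend',308,172),('floor',400,80),('boxtop',560,100),('cap',567,282),('plate',300,285),('ballb',470,289),('hous',440,270),('finger',299,300),('finger2',322,300),('edge nose',189,138)]: print(n,d['img'][v,u],P[v,u].round(1))
d=load('wrist0');P=wcloud(d)
for u,v in [(400,80),(500,80),(300,200)]: print(P[v,u].round())
d=grab('wrist','wrist2');P=wcloud(d)
print(d['world_from_camera'][:3,3])
for u,v in [(260,150),(305,250)]: print(P[v,u].round())
E
```

```text
[[0.996, -0.084, -0.025, 510.603], [-0.088, -0.964, -0.253, 216.385], [-0.003, 0.254, -0.967, 414.116], [0.0, 0.0, 0.0, 1.0]]
tbl [187 184 172] [445.1 127.9   0.9]
tbl2 [187 184 173] [560.1 129.6   1. ]
tbl3 [180 175 164] [3.464e+02 3.417e+02 2.000e-01]
pip [149 151 158] [380.4 261.7  15.5]
pipbody [148 150 159] [397.7 349.7  23. ]
drfront [76 81 91] [508.4 239.4 101.5]
drend [76 80 88] [507.  195.5 101. ]
floor [106 109 114] [612.4 282.8  20.5]
boxtop [147 149 151] [749.8 254.8 112.5]
cap [ 25  50 114] [769.8  70.1 109.5]
plate [25 10  8] [501.1 158.4 263.8]
ballb [16 16 16] [646.3  81.8 117.1]
hous [103 100  98] [642.4  74.9  41.4]
finger [26 11 10] [501.2 158.7 280.6]
finger2 [25 11  9] [510.1 157.3 279.4]
edge nose [152 154 160] [379.6 241.5  15.8]
[ 388. -620.    3.]
[ 442. -725.    2.]
[  97. -595. -899.]
[520.96793326 195.98096744 314.53039821]
[482. 199.   1.]
[513. 109.   0.]
```

View pics/wrist2.png

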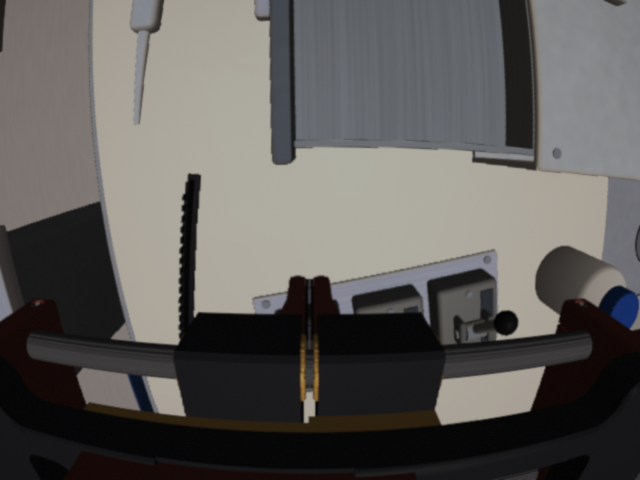

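```bash
python3 - <<'E'
from h import *
d=load('wrist2');P=wcloud(d)
for v in range(272,316,3): print(v,[P[v,u].round().tolist() for u in (296,302,318,326)], d['depth'][v,302])
T=np.linalg.inv(d['world_from_camera'])
for z in (113.7,154,190,230):
    q=T[:3,:3]@np.array([516.9,127-10,z])+T[:3,3]; r=np.hypot(q[0],q[1]);th=np.arctan2(r,q[2]); print(z,d['mtx'][:2,2]+371.6*th*q[:2]/r)
E
```

```text
272 [[503.0, 90.0, 1.0], [508.0, 89.0, -0.0], [523.0, 88.0, 1.0], [530.0, 87.0, -0.0]] 331.60327
275 [[512.0, 139.0, 152.0], [508.0, 86.0, 1.0], [522.0, 139.0, 153.0], [530.0, 85.0, 1.0]] 330.99518
278 [[512.0, 139.0, 155.0], [514.0, 139.0, 154.0], [522.0, 138.0, 155.0], [525.0, 138.0, 155.0]] 169.3122
281 [[512.0, 139.0, 158.0], [514.0, 139.0, 159.0], [522.0, 138.0, 159.0], [525.0, 138.0, 159.0]] 165.28355
284 [[512.0, 139.0, 162.0], [515.0, 139.0, 164.0], [521.0, 138.0, 163.0], [525.0, 138.0, 163.0]] 159.63725
287 [[512.0, 139.0, 166.0], [515.0, 139.0, 167.0], [521.0, 138.0, 166.0], [525.0, 138.0, 167.0]] 157.44972
290 [[512.0, 139.0, 171.0], [515.0, 139.0, 170.0], [521.0, 138.0, 169.0], [525.0, 138.0, 171.0]] 153.99628
293 [[512.0, 138.0, 172.0], [515.0, 138.0, 172.0], [521.0, 138.0, 172.0], [524.0, 138.0, 173.0]] 152.0523
296 [[512.0, 139.0, 176.0], [515.0, 139.0, 176.0], [521.0, 138.0, 175.0], [524.0, 138.0, 177.0]] 148.21696
299 [[512.0, 139.0, 179.0], [515.0, 139.0, 180.0], [521.0, 138.0, 179.0], [524.0, 138.0, 179.0]] 144.42516
302 [[512.0, 138.0, 181.0], [515.0, 139.0, 182.0], [521.0, 138.0, 181.0], [524.0, 138.0, 182.0]] 142.41043
305 [[513.0, 139.0, 186.0], [515.0, 139.0, 186.0], [521.0, 137.0, 183.0], [524.0, 138.0, 185.0]] 139.03104
308 [[513.0, 139.0, 187.0], [515.0, 139.0, 188.0], [521.0, 138.0, 187.0], [524.0, 138.0, 189.0]] 136.28418
311 [[512.0, 138.0, 189.0], [515.0, 138.0, 190.0], [521.0, 138.0, 189.0], [524.0, 137.0, 189.0]] 135.12125
314 [[516.0, 160.0, 237.0], [515.0, 138.0, 191.0], [521.0, 159.0, 237.0], [523.0, 159.0, 238.0]] 133.76851
113.7 [310.24750312 288.76131195]
154 [311.04187521 319.44809517]
190 [312.0807358  359.58847664]
230 [313.87143006 428.80338708]
```

{"fn": "send_rows", "kwargs": {"rows": [[15,0,0,0],[15,0,0,0],[8,0,0,0],[0,-10,0,0],[0,-10,0,0],[0,-5,0,0],[0,0,0,0]]}}

```text
t: 4.07
ee_pos: [517.5, 102.4, 78.2]
orientation: [0.069, 1.556, -0.047]
ft_force: [-0.1, 0.5, 0.1]
width: 0.2
```

```bash
python3 - <<'E'
from h import *
st(); d=grab('side','side3')
cv2.imwrite('pics/s4.png',cv2.resize(d['img'][180:270,290:390,::-1],(667,600)))
E
```

```text
t 4.0667 pos [517.5 102.4  78.2] R [[0.015, 0.073, 0.997], [0.014, 0.997, -0.074], [-1.0, 0.015, 0.014]] q [0.166 0.43  1.929 0.016 0.766 0.228] F [-0.1  0.5  0.1] w 0.2291240982473539
```

View pics/s4.png

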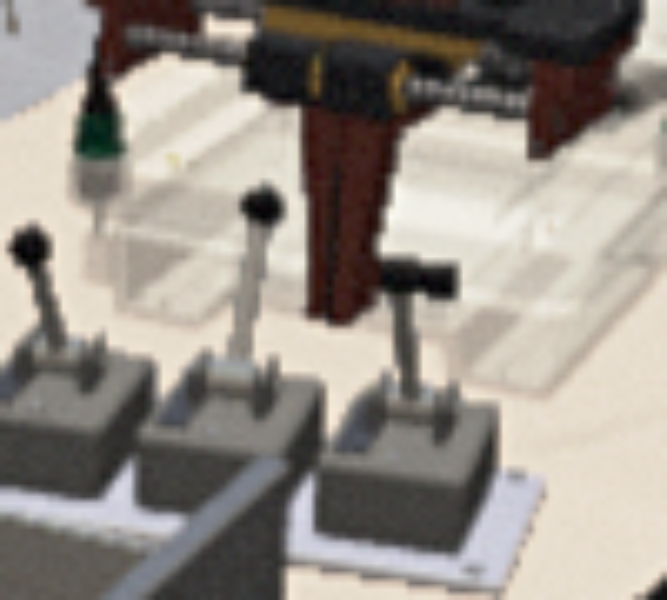

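{"fn": "send_rows", "kwargs": {"rows": [[2,-8,-3,0],[0,-8,-2,0],[0,-8,0,0],[0,-8,0,0],[0,-8,0,0],[0,-8,0,0],[0,-8,0,0],[0,-8,0,0],[0,0,0,0]]}}

```text
t: 4.87
ee_pos: [508.4, 32.5, 76.9]
orientation: [0.07, 1.552, -0.046]
ft_force: [-0.1, -1.0, -0.4]
width: 0.4
```

```bash
python3 - <<'E'
from h import *
st(); d=grab('side','side4')
cv2.imwrite('pics/s5.png',cv2.resize(d['img'][180:270,290:390,::-1],(667,600)))
E
```

```text
t 4.8667 pos [508.4  32.5  76.9] R [[0.019, 0.074, 0.997], [0.015, 0.997, -0.074], [-1.0, 0.016, 0.018]] q [0.031 0.409 1.971 0.021 0.742 0.09 ] F [-0.1 -1.  -0.4] w 0.40803900716614244
```

View pics/s5.png

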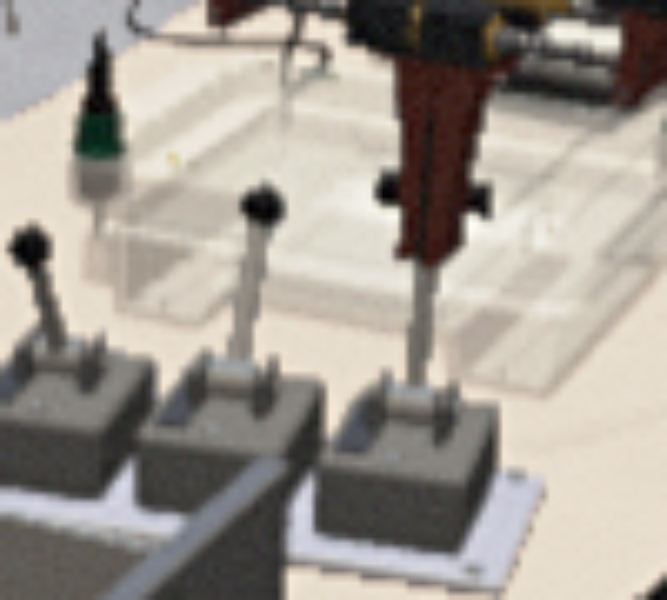

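{"fn": "send_rows", "kwargs": {"rows": [[0,-8,0,0],[0,-5,0,0],[0,0,0,0],[0,12,0,0],[0,20,0,0],[0,25,0,0],[-30,25,0,0],[-40,0,0,0],[-40,0,0,0]]}}

```text
t: 5.67
ee_pos: [505.4, 104.8, 182.5]
orientation: [0.071, 1.57, -0.051]
ft_force: [0.7, -0.1, -0.1]
width: 0.3
```

```bash
python3 - <<'E'
from h import *
st(); d=grab('side','side5')
cv2.imwrite('pics/s6.png',cv2.resize(d['img'][180:270,290:390,::-1],(667,600)))
P=cloud(d).reshape(-1,3);C=d['img'].reshape(-1,3)
m=(P[:,0]>480)&(P[:,0]<545)&(P[:,1]>-60)&(P[:,1]<110)&(P[:,2]>100)&(P[:,2]<140)&(C.max(1)<60); print(m.sum(),np.median(P[m],0))
E
```

```text
t 5.6667 pos [505.4 104.8 182.5] R [[0.0, 0.077, 0.997], [0.012, 0.997, -0.077], [-1.0, 0.012, -0.001]] q [0.173 0.265 1.872 0.014 1.002 0.243] F [ 0.7 -0.1 -0.1] w 0.28732251418364374
53 [513.65486701 -10.55861178 124.8468756 ]
```

View pics/s6.png

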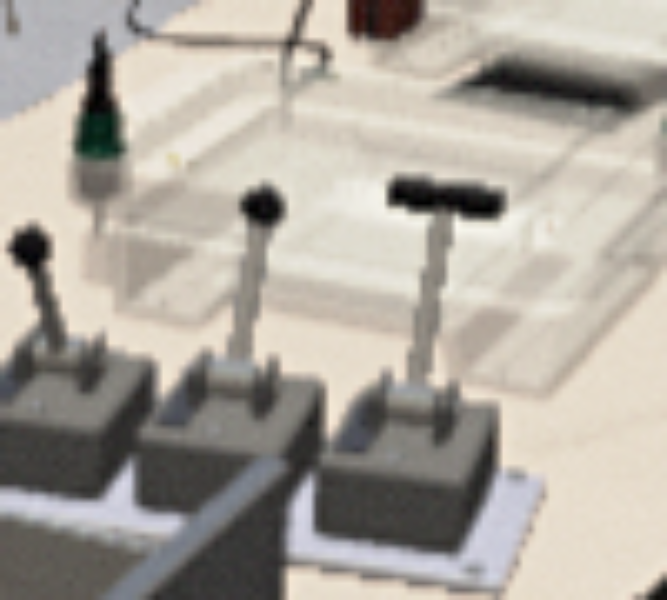

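{"fn": "send_rows", "kwargs": {"rows": [[0,28,-16,0],[0,28,-16,0],[0,28,-16,0],[0,28,-16,0],[0,28,-16,0],[0,28,-16,0],[0,28,-16,0],[0,0,0,0]], "fingers": 0.7}}

```text
t: 6.38
ee_pos: [413.0, 326.3, 199.3]
orientation: [0.081, 1.541, -0.044]
ft_force: [-0.2, -0.1, -0.2]
width: 50.1
```

```bash
python3 - <<'E'
from h import *
st(); d=grab('wrist','wrist3');P=wcloud(d)
np.save('pics/w3.npy',P)
E
```

```text
t 6.3833 pos [413.  326.3 199.3] R [[0.029, 0.079, 0.996], [0.023, 0.997, -0.08], [-0.999, 0.025, 0.027]] q [6.460e-01 2.410e-01 1.861e+00 1.000e-03 1.002e+00 7.250e-01] F [-0.2 -0.1 -0.2] w 50.137388948747805
```

View pics/wrist3.png

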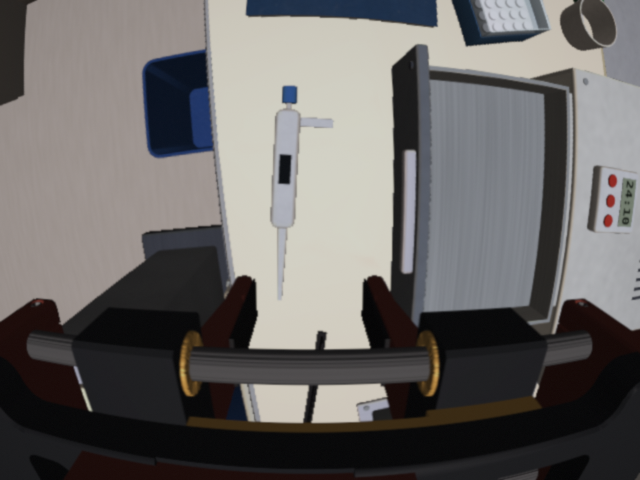

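The wrist view now shows the whole pipette, nose at (280,298), plunger at (289,88) and hook at (330,123). The whole drawer is in view too, with its lip at (408,210).

```bash
python3 - <<'E'
from h import *
d=load('wrist3');P=np.load('pics/w3.npy');C=d['img'].astype(int)
for n,u,v in [('tbl',340,250),('tbl',240,60),('nose',281,296),('noseb',282,230),('body',284,200),('body',287,130),('plg',290,90),('hook',331,123),('floorfront',432,200),('floor',500,200),('frontT',420,80),('frontT',424,280),('lip',408,155),('lip',408,268),('boxfrontedge',578,120),('boxedge',565,320)]: print(n,C[v,u],P[v,u].round(1))
x,y,z=np.moveaxis(P,-1,0); V,U=np.indices(z.shape)
m=(U>260)&(U<310)&(V>100)&(V<228)&(z>18)&(z<32)
Q=P[m][:,:2];r=cv2.minAreaRect(Q.astype(np.float32));print('body',r,np.median(P[m][:,2]))
m=(U>260)&(U<340)&(V>80)&(V<302)&(z>7)&(z<32)
Q=P[m][:,:2]
for a in [('body',81.8)]:
    ax=np.array([np.cos(np.radians(a[1])),np.sin(np.radians(a[1]))]);s=Q@ax;t=Q@[ax[1],-ax[0]]
    print('all long',np.percentile(s,[0,.3,99.7,100]),'lat',np.percentile(t,[.3,99.7]))
m2=m&(V<228)&(V>100)&(z>19)&(U<302)
Q=P[m2][:,:2]; vx,vy,x0,y0=cv2.fitLine(Q.astype(np.float32),cv2.DIST_HUBER,0,.01,.01).ravel();print(np.degrees(np.arctan2(vy,vx)),x0,y0, np.percentile((Q-[x0,y0])@[-vy,vx],[1,99]))
# drawer front top
m=(z>97)&(z<106)&(x>470)&(x<560)&(y>150)&(y<520)
Q=P[m][:,:2];r=cv2.minAreaRect(Q.astype(np.float32));print('front',r)
m=(z>15)&(z<26)&(x>510)&(x<680)&(y>200)&(y<480)
Q=P[m][:,:2];r=cv2.minAreaRect(Q.astype(np.float32));print('floor',r, cv2.boxPoints(r).round().tolist(),np.median(P[m][:,2]))
m=(z>106)&(z<117)&(x>600);Q=P[m];print('box top minx by y',[(yy,Q[abs(Q[:,1]-yy)<8][:,0].min().round(1)) for yy in range(200,480,40) if (abs(Q[:,1]-yy)<8).any()])
E
```

```text
tbl [210 207 195] [449.8 283.7   1.3]
tbl [205 203 191] [358.5 502.5   2.1]
nose [184 183 181] [379.8 240.3  15.3]
noseb [175 177 186] [388.6 315.3  17.7]
body [175 178 188] [394.  347.5  24. ]
body [174 177 186] [403.2 418.2  24.2]
plg [ 46  80 136] [409.5 460.   18.3]
hook [174 177 186] [448.5 422.5  15.6]
floorfront [121 125 131] [552.2 335.2  19.2]
floor [127 130 136] [638.9 330.6  19. ]
frontT [87 90 98] [518.2 449.7 100.5]
frontT [ 95 100 110] [514.4 276.7 101.8]
lip [168 168 182] [504.4 386.4  95. ]
lip [165 166 181] [nan nan nan]
boxfrontedge [173 173 172] [682.9 419.9 109.2]
boxedge [22  9  7] [484.8 344.8 323.3]
body ((397.8010559082031, 383.4820556640625), (131.84739685058594, 25.95122718811035), 81.84966278076172) 23.286311461706106
all long [286.67610178 290.27909203 517.64705561 519.22684779] lat [326.12470984 383.67682017]
81.87398 397.5521 380.35062 [-11.71527849  12.12153808]
front ((515.4360961914062, 356.5402526855469), (252.0936279296875, 13.15424633026123), 86.64447784423828)
floor ((594.9892578125, 339.8973388671875), (169.93698120117188, 279.8075256347656), 0.011012613773345947) [[510.0, 480.0], [510.0, 200.0], [680.0, 200.0], [680.0, 480.0]] 19.708520183543328
box top minx by y [(200, np.float64(666.2)), (240, np.float64(667.8)), (280, np.float64(670.4)), (320, np.float64(672.6)), (360, np.float64(675.0)), (400, np.float64(677.7)), (440, np.float64(679.2))]
```

```bash
python3 - <<'E'
from h import *
o=st(); d=load('wrist3');P=np.load('pics/w3.npy')
T=d['world_from_camera'];print('cam z',T[2,3], 'ee',o['ee_pos'])
Rt=R.from_rotvec(o['orientation']).as_matrix()
# in tool frame
L=(P-o['ee_pos'])@Rt
for u in (246,250,254,370,375,380):
    c=[(v,L[v,u].round(1).tolist()) for v in range(272,300,2)]
    print(u,[k for k in c if k[1][0]>-120 and k[1][0]<0][:3])
for tag,ee in [('wrist2',None)]:
    d=load(tag);P=wcloud(d);Z=P[270:312,285:335,2];print(np.nanmin(Z[Z>100]))
E
```

```text
t 6.4333 pos [413.6 324.6 199.1] R [[0.029, 0.079, 0.996], [0.022, 0.997, -0.079], [-0.999, 0.024, 0.027]] q [ 0.643  0.241  1.862 -0.     1.003  0.722] F [ 0.5 -0.5 -0.1] w 54.2112162932508
cam z 400.8599267523013 ee [413.58521774 324.60467797 199.10790493]
246 [(276, [-40.7, 14.0, -29.5]), (278, [-42.4, 13.7, -29.3]), (280, [-44.6, 13.5, -28.9])]
250 [(276, [-40.3, 13.9, -27.7]), (278, [-41.6, 13.4, -27.5]), (280, [-45.2, 13.8, -27.0])]
254 [(278, [-38.2, 12.1, -26.2]), (280, [-40.0, 11.8, -26.0]), (282, [-41.3, 11.3, -25.8])]
370 [(276, [-38.6, 13.2, 28.0]), (278, [-41.6, 13.3, 27.5]), (280, [-43.7, 13.1, 27.2])]
375 [(276, [-39.2, 13.4, 30.3]), (278, [-42.5, 13.6, 29.7]), (280, [-42.9, 12.8, 29.7])]
380 [(276, [-39.2, 13.4, 32.7]), (278, [-42.1, 13.5, 32.1]), (280, [-43.9, 13.1, 31.8])]
150.8946851200239
```

{"fn": "send_rows", "kwargs": {"rows": [[0,0,0,0.062],[20,18,-8,0],[20,18,-8,0],[20,18,-7,0],[0,0,0,0],[0,0,0,0]]}}

```text
t: 6.93
ee_pos: [401.0, 383.7, 138.5]
orientation: [0.13, 1.537, -0.093]
ft_force: [1.3, -0.2, 0.7]
width: 61.3
```

```bash
cat >> h.py <<'E'
OFF=37.5
def tip():
    o=ctrl.get_obs();Rt=R.from_rotvec(o['orientation']).as_matrix();t=o['ee_pos']-OFF*Rt[:,0]
    print('t',round(o['t'],2),'tip',t.round(1),'ee',o['ee_pos'].round(1),'ty',Rt[:,1].round(3),'tz',Rt[:,2].round(3),'tx',Rt[:,0].round(3),'yaw z',np.degrees(np.arctan2(Rt[1,2],Rt[0,2])).round(2),'F',o['ft_force'].round(1),'w',round(o['width'],1)); return t,Rt
def need(g,t,Rt): print('need tool', (Rt.T@(np.array(g)-t)).round(1))
E
python3 - <<'E'
from h import *
t,Rt=tip(); need((397.6,380.2,6),t,Rt)
E
```

```text
t 6.93 tip [399.8 382.8 175.9] ee [401.  383.7 138.5] ty [0.142 0.99  0.026] tz [ 0.989 -0.143  0.029] tx [ 0.032  0.022 -0.999] yaw z -8.21 F [ 1.3 -0.2  0.7] w 61.3
need tool [169.7  -7.4  -6.7]
```

{"fn": "send_rows", "kwargs": {"rows": [[30,-2,-2,0],[30,-2,-2,0],[30,-2,-2,0],[25,-1,-1,0],[15,0,0,0],[0,0,0,0],[0,0,0,0]]}}

```text
t: 7.52
ee_pos: [405.0, 377.0, 10.8]
orientation: [0.138, 1.529, -0.092]
ft_force: [0.7, -0.9, -0.1]
width: 61.4
```

```bash
python3 - <<'E'
from h import *
t,Rt=tip(); need((397.6,380.2,6),t,Rt)
d=grab('wrist','wrist4');P=wcloud(d)
e=grab('side','side6');cv2.imwrite('pics/s7.png',np.hstack([cv2.resize(e['img'][270:400,280:420,::-1],(420,390)),cv2.resize(d['img'][:,120:520,::-1],(325,390))]))
E
```

```text
t 7.52 tip [403.4 376.   48.3] ee [405.  377.   10.8] ty [0.146 0.989 0.032] tz [ 0.988 -0.147  0.036] tx [ 0.041  0.027 -0.999] yaw z -8.47 F [ 0.7 -0.9 -0.1] w 61.4
need tool [42.1  1.9 -7.9]
```

View pics/s7.png

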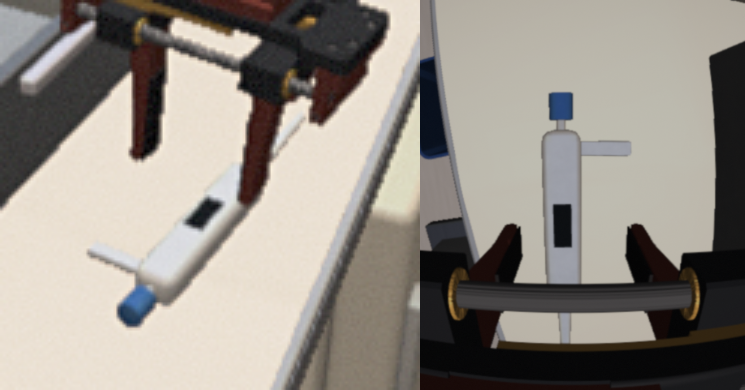

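{"fn": "send_rows", "kwargs": {"rows": [[12,1,-4,0],[12,1,-3,0],[10,0,-1,0],[0,0,0,0],[0,0,0,0]]}}

```text
t: 8.03
ee_pos: [401.4, 384.4, -21.3]
orientation: [0.144, 1.522, -0.086]
ft_force: [0.7, -0.5, -0.3]
width: 61.4
```

```bash
python3 - <<'E'
from h import *
t,Rt=tip(); need((397.6,380.2,6),t,Rt)
d=grab('wrist','wrist5');P=wcloud(d)
e=grab('side','side7');cv2.imwrite('pics/s8.png',np.hstack([cv2.resize(e['img'][270:400,280:420,::-1],(420,390)),cv2.resize(d['img'][:,120:520,::-1],(325,390))]))
L=(P-t)@Rt
for u in range(200,420,10):
    c=[(v,L[v,u].round(1).tolist()) for v in range(262,300,2) if -40<L[v,u][0]<3 and abs(L[v,u][1])<16]
    if c: print(u,c[:2])
E
```

```text
t 8.03 tip [399.6 383.2  16.1] ee [401.4 384.4 -21.3] ty [0.146 0.988 0.04 ] tz [ 0.988 -0.148  0.043] tx [ 0.048  0.034 -0.998] yaw z -8.49 F [ 0.7 -0.5 -0.3] w 61.4
need tool [ 9.9 -3.6 -2. ]
220 [(284, [-12.5, 12.0, -39.1]), (286, [-14.9, 12.0, -38.5])]
230 [(276, [-2.2, 12.0, -36.6]), (278, [-5.8, 12.4, -35.9])]
240 [(282, [-6.2, 10.6, -31.2]), (284, [-8.6, 10.6, -30.8])]
280 [(270, [-3.8, 15.7, -13.0]), (272, [-3.3, 14.6, -13.0])]
290 [(274, [-7.1, 15.0, -8.3]), (276, [-7.9, 14.3, -8.2])]
300 [(274, [-6.8, 14.9, -3.8]), (276, [-7.7, 14.3, -3.8])]
310 [(274, [-7.0, 15.0, 0.6]), (276, [-6.8, 13.9, 0.6])]
320 [(272, [-6.7, 15.8, 5.1]), (274, [-6.0, 14.6, 5.1])]
330 [(270, [-1.9, 15.1, 9.8]), (272, [-2.7, 14.4, 9.8])]
380 [(276, [-2.6, 12.2, 33.1]), (278, [-4.4, 11.9, 32.8])]
390 [(276, [-2.5, 12.1, 37.9]), (278, [-3.9, 11.6, 37.6])]
400 [(288, [-16.5, 11.7, 39.4]), (290, [-19.9, 12.1, 38.6])]
```

View pics/s8.png

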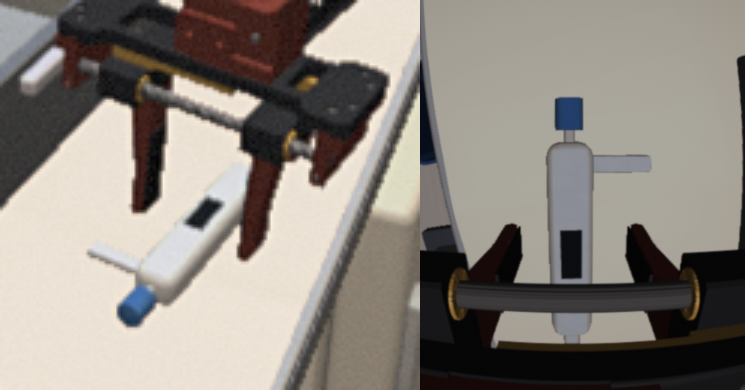

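{"fn": "send_rows", "kwargs": {"rows": [[5,-1.5,-1,0],[4,-1,-1,0],[0,0,0,0]]}}

```text
t: 8.38
ee_pos: [399.9, 382.9, -30.3]
orientation: [0.145, 1.521, -0.085]
ft_force: [1.1, -0.7, 0.6]
width: 61.8
```

```bash
python3 - <<'E'
from h import *
t,Rt=tip(); need((397.6,380.2,6),t,Rt)
E
```

```text
t 8.38 tip [398.1 381.6   7.1] ee [399.9 382.9 -30.3] ty [0.146 0.988 0.042] tz [ 0.988 -0.148  0.044] tx [ 0.049  0.035 -0.998] yaw z -8.49 F [ 1.1 -0.7  0.6] w 61.8
need tool [ 1.1 -1.5 -0.3]
```

{"fn": "send_rows", "kwargs": {"rows": [[0,0,0,0],[0,0,0,0],[0,0,0,0],[0,0,0,0],[0,0,0,0],[0,0,0,0],[0,0,0,0],[0,0,0,0]], "fingers": 0}}

```text
t: 9.05
ee_pos: [400.0, 382.8, -30.1]
orientation: [0.145, 1.521, -0.085]
ft_force: [-0.2, 0.4, -1.4]
width: 25.8
```

{"fn": "send_rows", "kwargs": {"rows": [[-8,0,0,0],[-12,0,0,0],[-20,0,0,0],[-20,0,0,0],[0,0,0,0]]}}

```text
t: 9.47
ee_pos: [395.9, 379.7, 33.4]
orientation: [0.143, 1.523, -0.087]
ft_force: [1.0, 0.5, -1.8]
width: 25.7
```

```bash
python3 - <<'E'
from h import *
t,Rt=tip()
d=grab('wrist','wrist6')
e=grab('side','side8');cv2.imwrite('pics/s9.png',np.hstack([cv2.resize(e['img'][230:380,280:440,::-1],(416,390)),cv2.resize(d['img'][:,120:520,::-1],(325,390))]))
E
```

```text
t 9.47 tip [394.1 378.5  70.8] ee [395.9 379.7  33.4] ty [0.146 0.989 0.039] tz [ 0.988 -0.148  0.042] tx [ 0.047  0.033 -0.998] yaw z -8.5 F [ 1.   0.5 -1.8] w 25.7
```

View pics/s9.png

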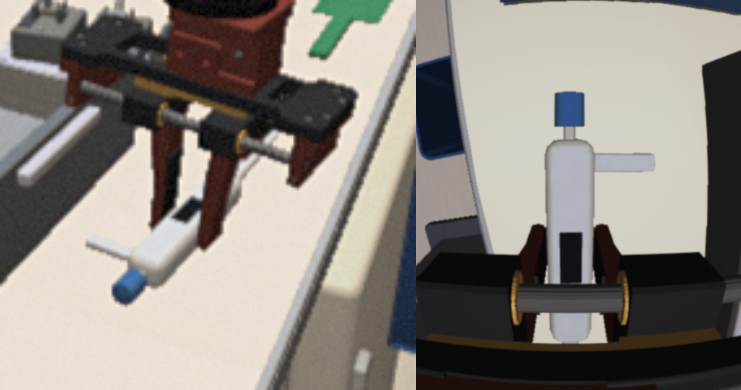

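```bash
python3 - <<'E'
from h import *
for tag in ['wrist3','wrist1','side0','scene0','wrist2']:
    d=load(tag);P=wcloud(d) if 'wrist' in tag else cloud(d)
    x,y,z=np.moveaxis(P,-1,0)
    m=(z>97)&(z<106)&(x>495)&(x<535)&(y>150)&(y<520);Q=P[m][:,:2]
    print(tag,'front y ends',np.percentile(Q[:,1],[.5,99.5]).round(1), 'by y', [(yy,np.percentile(Q[abs(Q[:,1]-yy)<8][:,0],[3,50,97]).round(1).tolist()) for yy in (220,300,380,460) if (abs(Q[:,1]-yy)<8).sum()>5])
    m=(z>12)&(z<27)&(x>560)&(x<620)&(y>150)&(y<520);Q=P[m];print(' floor y range',np.percentile(Q[:,1],[.5,99.5]).round(1))
    m=(z>57)&(z<73)&(x>540)&(x<650)&(y>150)&(y<520);Q=P[m];
    h=np.histogram(Q[:,1],bins=np.arange(150,520,5));print(' walls',[(int(b),int(n)) for b,n in zip(h[1],h[0]) if n>15])
E
```

```text
wrist3 front y ends [236.2 480.5] by y [(300, [506.5, 511.4, 517.5]), (380, [510.9, 515.8, 522.1]), (460, [515.6, 520.3, 526.9])]
 floor y range [202.7 511.5]
 walls [(460, 248), (465, 329), (470, 20), (510, 63)]
wrist1 front y ends [189.4 346.5] by y [(220, [501.7, 507.6, 513.4]), (300, [506.9, 512.6, 518.5])]
 floor y range [199.  376.7]
 walls [(190, 211), (195, 355), (200, 25)]
side0 front y ends [192.8 483. ] by y [(220, [500.0, 502.2, 511.2]), (300, [505.2, 507.7, 515.4]), (380, [503.6, 511.5, 520.4]), (460, [513.6, 517.1, 524.8])]
 floor y range [196.1 517.4]
 walls [(190, 35), (195, 134), (200, 35), (460, 35), (465, 229), (470, 73)]
scene0 front y ends [188.1 479.1] by y [(220, [500.0, 504.2, 513.9]), (300, [500.8, 509.4, 517.2]), (380, [501.5, 513.1, 522.2]), (460, [516.2, 519.0, 527.7])]
 floor y range [193.5 514.6]
 walls [(190, 64), (195, 51), (460, 72), (465, 44), (510, 18)]
wrist2 front y ends [189.2 287.4] by y [(220, [502.2, 508.2, 513.8])]
 floor y range [199.7 318.9]
 walls [(190, 395), (195, 660), (200, 36)]
```

{"fn": "send_rows", "kwargs": {"rows": [[-20,0,0,-0.03],[-20,0,0,-0.03],[-20,0,0,-0.027],[-20,0,0,0],[-10,0,0,0],[0,0,0,0]]}}

```text
t: 10.07
ee_pos: [387.5, 372.9, 118.6]
orientation: [0.063, 1.533, -0.025]
ft_force: [-0.4, 0.6, -1.1]
width: 25.7
```

```bash
python3 - <<'E'
from h import *
t,Rt=tip(); need((566.7,363,150),t,Rt)
E
```

```text
t 10.07 tip [386.1 372.  156.1] ee [387.5 372.9 118.6] ty [0.056 0.998 0.026] tz [ 0.998 -0.057  0.036] tx [ 0.037  0.023 -0.999] yaw z -3.25 F [-0.4  0.6 -1.1] w 25.7
need tool [ 12.6   1.  180.5]
```

{"fn": "send_rows", "kwargs": {"rows": [[0,0,15,0],[1,0,22,0],[1,0,25,0],[1,0,25,0],[1,0,25,0],[1,0,22,0],[1,0,15,0],[1,0,8,0],[0,0,0,0]]}}

```text
t: 10.82
ee_pos: [553.0, 358.5, 102.1]
orientation: [0.055, 1.544, -0.031]
ft_force: [-0.1, -0.5, -0.9]
width: 25.8
```

```bash
python3 - <<'E'
from h import *
t,Rt=tip(); need((566.7,363,150),t,Rt)
d=grab('wrist','wrist7')
P=wcloud(d);x,y,z=np.moveaxis(P,-1,0)
m=(z>97)&(z<106)&(x>480)&(x<545)&(y>150)&(y<520);Q=P[m][:,:2]
print([(yy,np.percentile(Q[abs(Q[:,1]-yy)<8][:,0],[3,50,97]).round(1).tolist()) for yy in (300,380,420,460) if (abs(Q[:,1]-yy)<8).sum()>5])
for u,v in [(260,100),(330,150)]: print(P[v,u].round(1))
E
```

```text
t 10.82 tip [552.  358.  139.6] ee [553.  358.5 102.1] ty [0.055 0.998 0.016] tz [ 0.998 -0.056  0.026] tx [ 0.027  0.015 -1.   ] yaw z -3.19 F [-0.1 -0.5 -0.9] w 25.8
need tool [-9.9  6.  14.7]
[(380, [511.9, 517.8, 523.0]), (420, [514.0, 520.1, 525.6]), (460, [516.6, 522.6, 527.9])]
[528.1 462.4  57.2]
[575.  426.1  20.2]
```

View pics/wrist7.png

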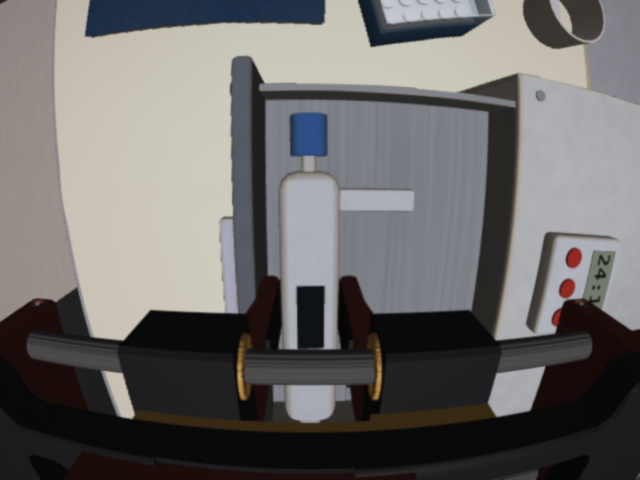

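{"fn": "send_rows", "kwargs": {"rows": [[0,3,8,0],[5,2,4,0],[20,0,0,0],[25,0,0,0],[20,0,0,0],[10,0,0,0],[0,0,0,0],[0,0,0,0]]}}

```text
t: 11.53
ee_pos: [564.0, 366.6, 18.0]
orientation: [0.051, 1.546, -0.028]
ft_force: [-0.2, 0.7, -0.5]
width: 25.4
```

```bash
python3 - <<'E'
from h import *
t,Rt=tip(); need((566.7,363,28),t,Rt)
E
```

```text
t 11.53 tip [563.1 366.1  55.5] ee [564.  366.6  18. ] ty [0.051 0.999 0.015] tz [ 0.998 -0.051  0.024] tx [ 0.024  0.014 -1.   ] yaw z -2.93 F [-0.2  0.7 -0.5] w 25.4
need tool [27.5 -3.3  3.1]
```

{"fn": "send_rows", "kwargs": {"rows": [[10,-1.5,1.5,0],[8,-1,1,0],[4,0,0,0],[0,0,0,0],[0,0,0,0]]}}

```text
t: 11.95
ee_pos: [568.9, 365.7, -2.6]
orientation: [0.053, 1.542, -0.026]
ft_force: [-0.3, 0.5, -1.1]
width: 25.9
```

```bash
python3 - <<'E'
from h import *
t,Rt=tip(); need((566.7,363,28),t,Rt)
d=grab('wrist','wrist8')
e=grab('side','side9');f=grab('scene','scene2');cv2.imwrite('pics/s10.png',np.hstack([cv2.resize(e['img'][200:350,180:380,::-1],(400,300)),cv2.resize(f['img'][210:340,190:340,::-1],(346,300))]))
E
```

```text
t 11.95 tip [567.8 365.1  34.8] ee [568.9 365.7  -2.6] ty [0.05  0.999 0.018] tz [ 0.998 -0.05   0.028] tx [ 0.028  0.017 -0.999] yaw z -2.89 F [-0.3  0.5 -1.1] w 25.9
need tool [ 6.8 -2.2 -1.2]
```

View pics/s10.png

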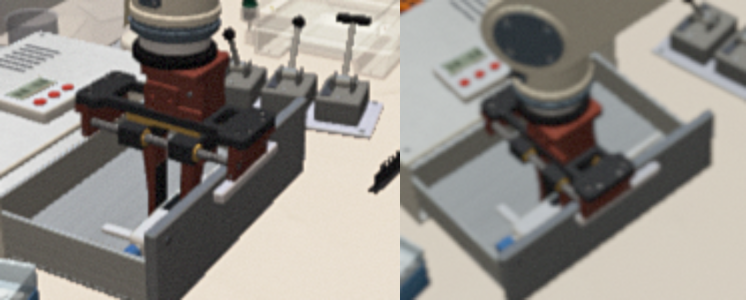

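View pics/wrist8.png

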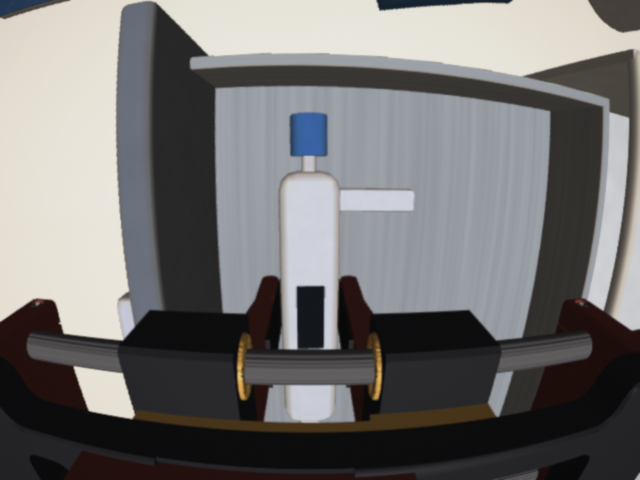

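```bash
python3 - <<'E'
from h import *
d=load('side9');P=cloud(d);C=d['img']
for v in range(276,296,2): print(v,[(u,C[v,u].tolist(),P[v,u].round(0).tolist()) for u in (300,306)])
d=load('side8');P=cloud(d);C=d['img'].astype(int)
red=(C[...,0]>C[...,1]*1.5)&(C[...,0]<130)
m=red&(P[...,0]<345)&(P[...,1]>300)
print('bracket low z at ee z 33.4 (tip~72.5):',np.percentile(P[m][:,2],[0,1,5]))
E
```

```text
276 [(300, [61, 38, 29], [479.0, 401.0, 147.0]), (306, [53, 28, 22], [485.0, 365.0, 127.0])]
278 [(300, [63, 32, 29], [480.0, 399.0, 142.0]), (306, [52, 25, 22], [483.0, 367.0, 125.0])]
280 [(300, [64, 47, 42], [485.0, 389.0, 131.0]), (306, [46, 27, 18], [483.0, 367.0, 121.0])]
282 [(300, [39, 32, 28], [484.0, 390.0, 128.0]), (306, [129, 115, 111], [483.0, 367.0, 117.0])]
284 [(300, [46, 23, 23], [485.0, 388.0, 123.0]), (306, [131, 124, 120], [497.0, 336.0, 93.0])]
286 [(300, [39, 13, 10], [485.0, 388.0, 119.0]), (306, [97, 93, 88], [496.0, 338.0, 90.0])]
288 [(300, [147, 131, 128], [500.0, 357.0, 95.0]), (306, [62, 57, 58], [505.0, 317.0, 72.0])]
290 [(300, [117, 111, 107], [499.0, 358.0, 91.0]), (306, [54, 55, 53], [506.0, 316.0, 67.0])]
292 [(300, [98, 92, 88], [499.0, 357.0, 87.0]), (306, [57, 54, 51], [506.0, 316.0, 62.0])]
294 [(300, [59, 57, 56], [508.0, 339.0, 70.0]), (306, [63, 61, 61], [506.0, 315.0, 57.0])]
bracket low z at ee z 33.4 (tip~72.5): [153.24366629 153.46484504 155.06531494]
```

{"fn": "send_rows", "kwargs": {"rows": [[4,-1,-0.5,0],[3,-1,-0.5,0],[0,0,0,0],[0,0,0,0]]}}

```text
t: 12.43
ee_pos: [568.5, 364.1, -9.0]
orientation: [0.054, 1.541, -0.025]
ft_force: [-0.2, 0.7, -1.1]
width: 25.7
```

```bash
python3 - <<'E'
from h import *
t,Rt=tip(); need((566.7,363,28),t,Rt)
d=grab('side','side10');P=cloud(d)
d2=grab('wrist','wrist9');W=wcloud(d2);C=d2['img'].astype(int)
x,y,z=np.moveaxis(W,-1,0)
m=(C[...,2]>C[...,0]+50)&(y>400)&(y<500)&(x>540)&(x<620);print('cap',np.percentile(W[m],[5,50,95],axis=0).round(1))
for u,v in [(310,190),(310,230),(400,200),(385,200),(260,150),(450,200)]: print(u,v,W[v,u].round(1))
E
```

```text
t 12.43 tip [567.4 363.4  28.5] ee [568.5 364.1  -9. ] ty [0.05  0.999 0.019] tz [ 0.998 -0.05   0.029] tx [ 0.03   0.018 -0.999] yaw z -2.89 F [-0.2  0.7 -1.1] w 25.7
need tool [ 0.4 -0.5 -0.7]
cap [[564.7 431.1  35.3]
 [570.9 438.9  38.4]
 [577.3 446.8  39.9]]
310 190 [570.2 416.   42.1]
310 230 [569.4 399.7  43.1]
400 200 [609.6 409.2  34.7]
385 200 [603.  409.3  34.1]
260 150 [548.9 433.7  20.6]
450 200 [639.5 406.4  20.9]
```

{"fn": "send_rows", "kwargs": {"rows": [[0,0,0,0],[0,0,0,0],[0,0,0,0],[0,0,0,0],[0,0,0,0]], "fingers": 0.48}}

```text
t: 12.95
ee_pos: [569.3, 364.7, -8.0]
orientation: [0.054, 1.539, -0.024]
ft_force: [0.0, -0.4, -0.2]
width: 42.1
```

```bash
python3 - <<'E'
from h import *
tip()
d2=grab('wrist','wrist10');W=wcloud(d2)
for u,v in [(310,190),(310,230),(400,200)]: print(u,v,W[v,u].round(1))
E
```

```text
t 12.95 tip [568.1 364.   29.4] ee [569.3 364.7  -8. ] ty [0.05  0.999 0.02 ] tz [ 0.998 -0.05   0.031] tx [ 0.032  0.019 -0.999] yaw z -2.88 F [ 0.  -0.4 -0.2] w 42.1
310 190 [571.  416.6  43.1]
310 230 [570.2 400.3  44.4]
400 200 [610.7 409.6  35.1]
```

View pics/wrist10.png

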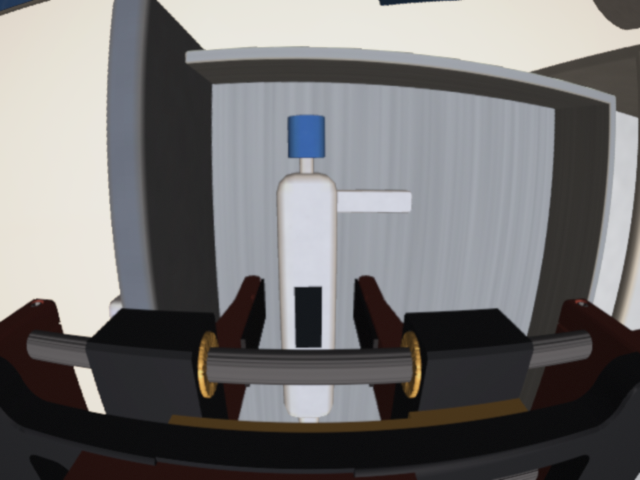

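{"fn": "send_rows", "kwargs": {"rows": [[-10,0,0,0],[-15,0,0,0],[-25,0,0,0],[-30,0,0,0],[-30,0,0,0],[-30,0,0,0],[-10,0,0,0],[0,0,0,0]]}}

```text
t: 13.67
ee_pos: [563.9, 361.5, 155.3]
orientation: [0.055, 1.538, -0.023]
ft_force: [-1.0, 0.8, 0.1]
width: 42.0
```

```bash
python3 - <<'E'
from h import *
t,Rt=tip(); need((465,336,170),t,Rt)
d2=grab('wrist','wrist11')
e=grab('side','side11');f=grab('scene','scene3');cv2.imwrite('pics/s11.png',np.hstack([cv2.resize(d2['img'][:,:,::-1],(400,300)),cv2.resize(f['img'][210:340,190:340,::-1],(346,300))]))
E
```

```text
t 13.67 tip [562.7 360.8 192.8] ee [563.9 361.5 155.3] ty [0.05  0.999 0.021] tz [ 0.998 -0.05   0.032] tx [ 0.033  0.019 -0.999] yaw z -2.88 F [-1.   0.8  0.1] w 42.0
need tool [ 19.1 -30.1 -97. ]
```

View pics/s11.png

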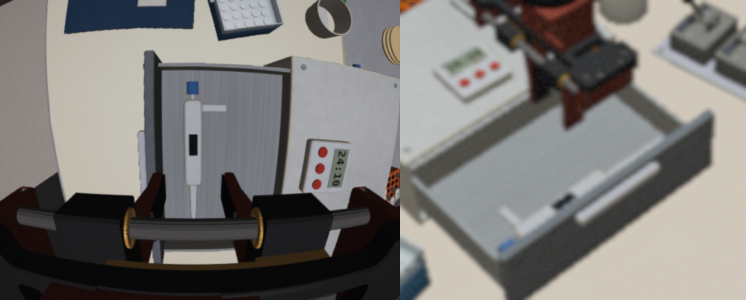

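{"fn": "send_rows", "kwargs": {"rows": [[0,-5,-15,0],[0,-5,-22,0],[0,-6,-25,0],[0,-6,-22,0],[0,-5,-13,0],[0,0,0,0],[0,0,0,0]], "fingers": 0}}

```text
t: 14.4
ee_pos: [452.9, 331.6, 133.0]
orientation: [0.042, 1.563, -0.038]
ft_force: [0.6, -0.1, 0.1]
width: 1.2
```

```bash
python3 - <<'E'
from h import *
t,Rt=tip(); need((465,337,76),t,Rt)
E
```

```text
t 14.4 tip [452.6 331.5 170.5] ee [452.9 331.6 133. ] ty [0.051 0.999 0.003] tz [ 0.999 -0.051  0.007] tx [ 0.008  0.002 -1.   ] yaw z -2.92 F [ 0.6 -0.1  0.1] w 1.2
need tool [94.6  5.9 11.4]
```

{"fn": "send_rows", "kwargs": {"rows": [[20,2,0,0],[25,3,0,0],[25,1,0,0],[18,0,0,0],[5,0,0,0],[0,0,0,0]]}}

```text
t: 14.9
ee_pos: [458.9, 339.4, 32.6]
orientation: [0.042, 1.563, -0.039]
ft_force: [1.3, 0.5, 0.3]
width: 0.3
```

```bash
python3 - <<'E'
from h import *
t,Rt=tip(); need((498-13.5,337,76),t,Rt)
e=grab('side','side12');cv2.imwrite('pics/s12.png',cv2.resize(e['img'][180:360,180:420,::-1],(667,500)))
E
```

```text
t 14.9 tip [458.6 339.3  70.1] ee [458.9 339.4  32.6] ty [0.052 0.999 0.002] tz [ 0.999 -0.052  0.007] tx [ 0.008  0.002 -1.   ] yaw z -2.98 F [1.3 0.5 0.3] w 0.3
need tool [-5.7 -1.  26. ]
```

View pics/s12.png

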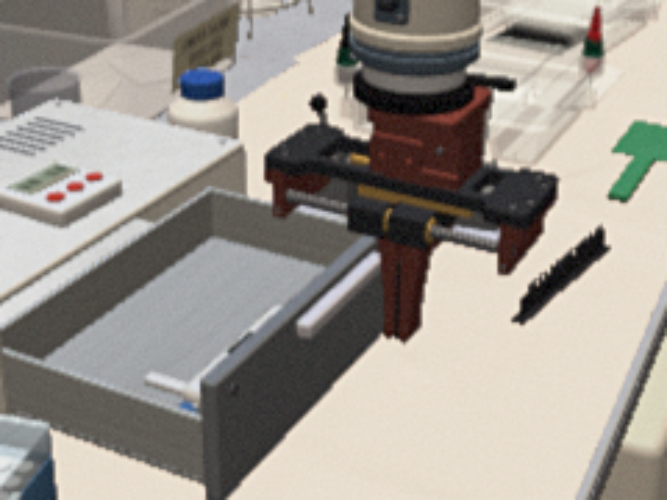

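{"fn": "send_rows", "kwargs": {"rows": [[-4,0,12,0],[0,0,8,0],[0,0,6,0],[0,0,7,0],[0,0,9,0],[0,0,10,0],[0,0,10,0],[0,0,10,0],[0,0,10,0],[0,0,10,0]]}}

```text
t: 15.78
ee_pos: [560.6, 334.7, 42.4]
orientation: [0.044, 1.562, -0.038]
ft_force: [-2.0, 0.7, -2.4]
width: 0.0
```

```bash
python3 - <<'E'
from h import *
t,Rt=tip(); need((484.5+153,328,76),t,Rt)
e=grab('side','side13');cv2.imwrite('pics/s13.png',cv2.resize(e['img'][180:360,180:420,::-1],(667,500)))
E
```

```text
t 15.78 tip [560.3 334.5  79.9] ee [560.6 334.7  42.4] ty [0.053 0.999 0.004] tz [ 0.999 -0.053  0.009] tx [ 0.009  0.004 -1.   ] yaw z -3.02 F [-2.   0.7 -2.4] w 0.0
need tool [ 4.6 -2.5 77.4]
```

View pics/s13.png

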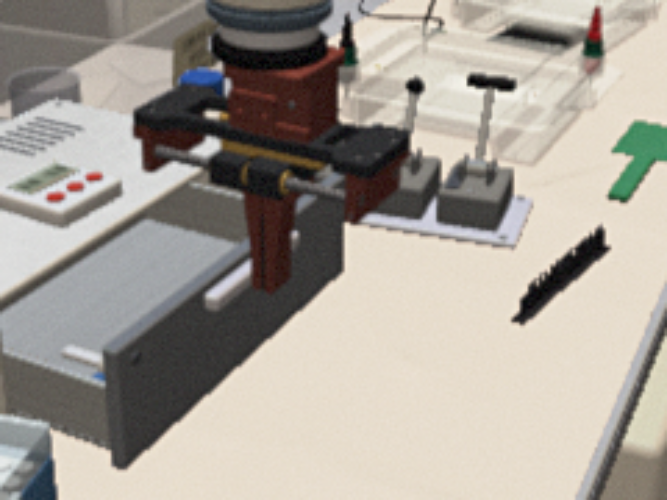

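{"fn": "send_rows", "kwargs": {"rows": [[2,0,9,0],[2,0,9,0],[1,0,9,0],[1,0,9,0],[1,0,9,0],[0,0,8,0],[0,0,6,0]]}}

```text
t: 16.42
ee_pos: [628.4, 331.6, 36.4]
orientation: [0.046, 1.558, -0.037]
ft_force: [-1.8, 0.6, 1.0]
width: 0.3
```

```bash
python3 - <<'E'
from h import *
t,Rt=tip(); need((484.5+153,328,76),t,Rt)
E
```

```text
t 16.42 tip [628.  331.4  73.9] ee [628.4 331.6  36.4] ty [0.053 0.999 0.006] tz [ 0.999 -0.053  0.012] tx [ 0.012  0.005 -1.   ] yaw z -3.04 F [-1.8  0.6  1. ] w 0.3
need tool [-2.  -2.9  9.7]
```

{"fn": "send_rows", "kwargs": {"rows": [[0,0,4,0],[0,0,4,0],[0,0,3,0]]}}

```text
t: 16.67
ee_pos: [641.5, 330.9, 36.4]
orientation: [0.046, 1.558, -0.038]
ft_force: [-1.3, 0.0, 1.0]
width: 0.6
```

{"fn": "send_rows", "kwargs": {"rows": [[0,0,3,0],[0,0,3,0]]}}

```text
t: 16.83
ee_pos: [643.3, 330.6, 36.2]
orientation: [0.046, 1.567, -0.039]
ft_force: [-21.3, 2.5, 14.3]
width: 0.3
```

{"fn": "send_rows", "kwargs": {"rows": [[0,0,-3,0],[0,0,-8,0],[0,0,-20,0],[0,0,-25,0],[0,0,0,0]]}}

```text
t: 17.25
ee_pos: [585.9, 333.8, 36.2]
orientation: [0.047, 1.565, -0.039]
ft_force: [-0.6, -1.2, 0.4]
width: 0.2
```

```bash
python3 - <<'E'
from h import *
t,Rt=tip(); need((514,-62,160),t,Rt)
e=grab('side','side14');f=grab('scene','scene4');cv2.imwrite('pics/s14.png',np.hstack([cv2.resize(e['img'][180:360,80:320,::-1],(400,300)),cv2.resize(f['img'][170:340,140:340,::-1],(353,300))]))
for n,d in (('side',e),('sc',f)):
    P=cloud(d).reshape(-1,3);x,y,z=P.T
    m=(z>96)&(z<106)&(x>600)&(x<680)&(y>190)&(y<470);Q=P[m];print(n,m.sum(),[(yy,np.percentile(Q[abs(Q[:,1]-yy)<10][:,0],[3,50]).round(1).tolist()) for yy in (220,280,340,400,450) if (abs(Q[:,1]-yy)<10).sum()>3])
E
```

```text
t 17.25 tip [585.7 333.6  73.7] ee [585.9 333.8  36.2] ty [0.055 0.999 0.005] tz [ 0.998 -0.055  0.005] tx [ 0.006  0.005 -1.   ] yaw z -3.13 F [-0.6 -1.2  0.4] w 0.2
need tool [ -88.6 -398.5  -49.6]
side 587 [(280, [653.5, 659.6]), (340, [655.1, 663.0]), (400, [664.3, 667.3]), (450, [667.3, 669.6])]
sc 317 [(340, [653.9, 664.6]), (400, [665.2, 669.4]), (450, [668.5, 672.6])]
```

View pics/s14.png

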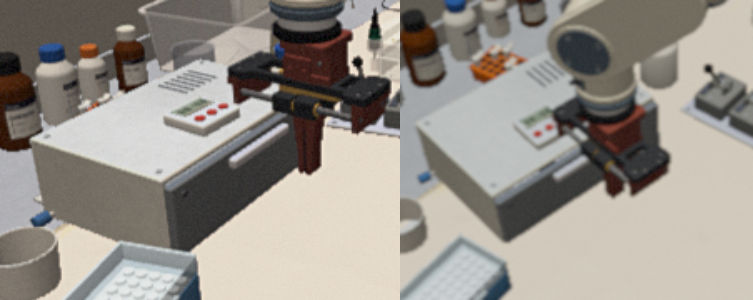

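{"fn": "send_rows", "kwargs": {"rows": [[-30,0,0,0],[-35,0,0,0],[-30,0,0,0],[-5,-15,-3,0],[0,-30,-5,0],[0,-35,-5,0],[0,-35,-5,0],[0,-35,-5,0],[0,-35,-5,0],[0,-35,-5,0]]}}

```text
t: 18.18
ee_pos: [553.2, 112.0, 139.4]
orientation: [0.046, 1.544, -0.028]
ft_force: [0.3, 0.2, -0.3]
width: 0.6
```

{"fn": "send_rows", "kwargs": {"rows": [[0,-35,-5,0],[0,-35,-5,0],[0,-33,-4,0],[0,-25,-2,0],[0,-15,-1,0],[0,0,0,0],[0,0,0,0]]}}

```text
t: 18.77
ee_pos: [527.6, -48.6, 136.1]
orientation: [0.05, 1.538, -0.038]
ft_force: [0.6, 0.2, -0.5]
width: 1.0
```

```bash
python3 - <<'E'
from h import *
t,Rt=tip(); need((514,-55,112),t,Rt)
e=grab('side','side15');cv2.imwrite('pics/s15.png',cv2.resize(e['img'][180:270,290:390,::-1],(667,600)))
P=cloud(e).reshape(-1,3);C=e['img'].reshape(-1,3)
m=(P[:,0]>480)&(P[:,0]<545)&(P[:,1]>-40)&(P[:,1]<110)&(P[:,2]>110)&(P[:,2]<135)&(C.max(1)<60); print(m.sum(),np.median(P[m],0))
E
```

```text
t 18.77 tip [526.4 -48.8 173.6] ee [527.6 -48.6 136.1] ty [0.057 0.998 0.009] tz [ 0.998 -0.057  0.032] tx [ 0.033  0.007 -0.999] yaw z -3.26 F [ 0.6  0.2 -0.5] w 1.0
need tool [ 61.1  -7.4 -14. ]
58 [514.04111871 -10.51026588 124.2392162 ]
```

View pics/s15.png

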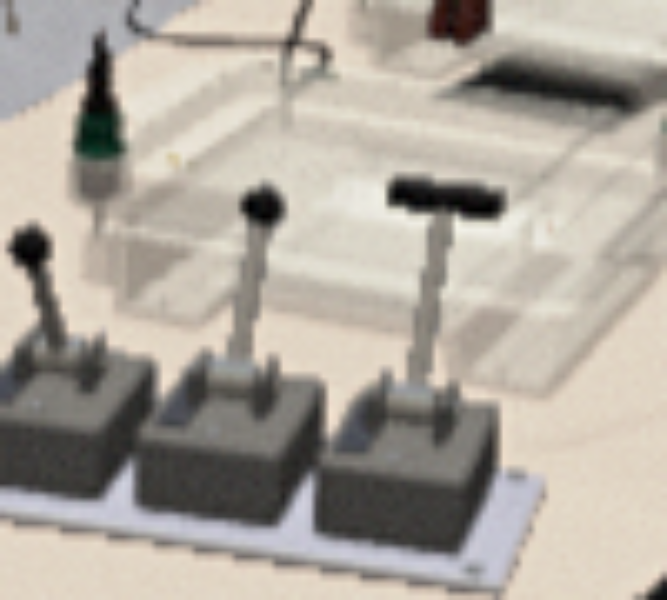

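{"fn": "send_rows", "kwargs": {"rows": [[0,-6,-8,0],[15,-2,-4,0],[20,0,-2,0],[17,0,0,0],[7,0,0,0],[0,0,0,0]]}}

```text
t: 19.32
ee_pos: [515.2, -52.1, 75.5]
orientation: [0.044, 1.534, -0.032]
ft_force: [-0.7, 0.0, 0.1]
width: 0.4
```

```bash
python3 - <<'E'
from h import *
t,Rt=tip(); need((512,-35,112),t,Rt)
e=grab('side','side16');cv2.imwrite('pics/s16.png',cv2.resize(e['img'][180:270,290:390,::-1],(667,600)))
E
```

```text
t 19.32 tip [513.8 -52.3 112.9] ee [515.2 -52.1  75.5] ty [0.049 0.999 0.008] tz [ 0.998 -0.049  0.036] tx [ 0.036  0.006 -0.999] yaw z -2.8 F [-0.7  0.   0.1] w 0.4
need tool [ 1.  17.2 -2.7]
```

View pics/s16.png

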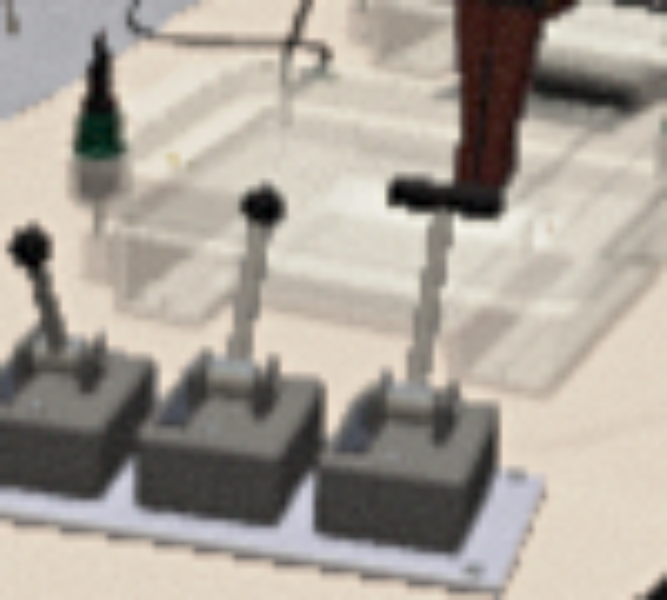

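{"fn": "send_rows", "kwargs": {"rows": [[0,8,-1,0],[0,8,-1,0],[0,8,-1,0],[0,8,-1,0],[0,8,-1,0],[0,8,-1,0],[0,8,-1,0],[0,8,-1,0],[0,7,0,0],[0,5,0,0]]}}

```text
t: 20.2
ee_pos: [513.2, 33.0, 80.7]
orientation: [0.042, 1.527, -0.031]
ft_force: [-0.3, -0.5, -0.2]
width: 0.2
```

```bash
python3 - <<'E'
from h import *
t,Rt=tip()
e=grab('side','side17');cv2.imwrite('pics/s17.png',cv2.resize(e['img'][180:270,290:390,::-1],(667,600)))
E
```

```text
t 20.2 tip [511.5  32.8 118.1] ee [513.2  33.   80.7] ty [0.047 0.999 0.008] tz [ 0.998 -0.047  0.044] tx [ 0.044  0.006 -0.999] yaw z -2.69 F [-0.3 -0.5 -0.2] w 0.2
```

View pics/s17.png

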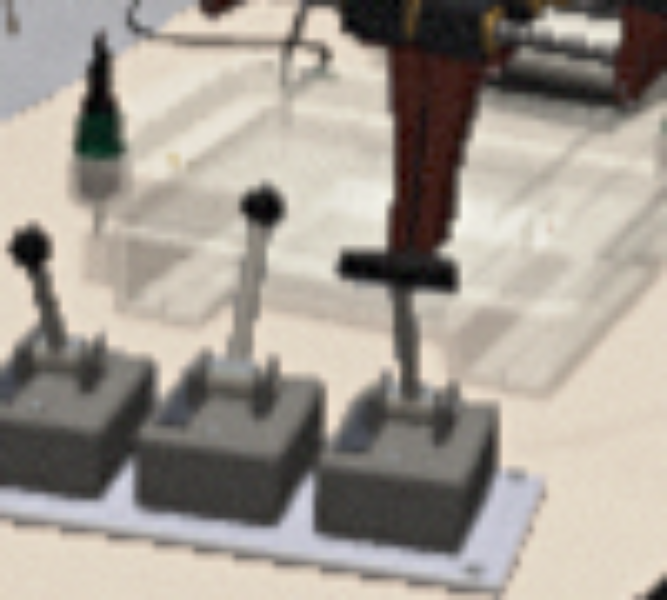

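{"fn": "send_rows", "kwargs": {"rows": [[0,-15,0,0],[0,-25,0,0],[-25,-20,0,0],[-35,0,0,0],[-35,0,0,0],[-35,-20,0,0],[-20,-30,0,0],[0,-30,0,0],[0,-20,0,0],[0,0,0,0]]}}

```text
t: 21.08
ee_pos: [499.1, -131.9, 235.8]
orientation: [0.035, 1.529, -0.028]
ft_force: [-0.1, 0.4, -0.1]
width: 0.5
```

{"fn": "send_rows", "kwargs": {"rows": [[0,0,0,0],[0,0,0,0],[0,0,0,0],[0,0,0,0]]}}

```text
t: 21.42
ee_pos: [498.2, -130.4, 234.7]
orientation: [0.038, 1.531, -0.028]
ft_force: [-0.5, -0.1, 0.5]
width: 0.5
```

```bash
python3 - <<'E'
from h import *
st()
e=grab('side','side18');f=grab('scene','scene5')
cv2.imwrite('pics/s18.png',np.hstack([cv2.resize(e['img'][150:420,60:440,::-1],(422,300)),cv2.resize(f['img'][170:370,140:500,::-1],(378,210)) if 0 else cv2.resize(f['img'][150:390,140:440,::-1],(375,300))]))
for n,d,d0 in (('side',e,load('side0')),('scene',f,load('scene0'))):
    P=cloud(d).reshape(-1,3);C=d['img'].reshape(-1,3).astype(int);x,y,z=P.T
    P0=cloud(d0).reshape(-1,3);C0=d0['img'].reshape(-1,3).astype(int)
    def both(nm,f_):
        r=[]
        for p,c in((P0,C0),(P,C)):
            m=f_(p,c);r.append((int(m.sum()),np.median(p[m],0).round(1).tolist() if m.any() else None))
        print(n,nm,r)
    bx=lambda p,a,b,c_,d_,e_,f_:(p[:,0]>a)&(p[:,0]<b)&(p[:,1]>c_)&(p[:,1]<d_)&(p[:,2]>e_)&(p[:,2]<f_)
    dk=lambda c:c.max(1)<60
    both('iso',lambda p,c:bx(p,470,545,-60,110,110,140)&dk(c))
    both('mid',lambda p,c:bx(p,560,620,-40,110,95,140)&dk(c))
    both('far',lambda p,c:bx(p,620,700,-40,110,95,140)&dk(c))
    both('comb',lambda p,c:bx(p,350,470,0,200,5,40)&dk(c))
    both('scraper',lambda p,c:bx(p,330,700,-350,0,-5,30)&(c[:,1]>c[:,0]+40))
    both('cap',lambda p,c:bx(p,650,900,0,160,85,125)&(c[:,2]>c[:,0]+40))
    both('timer',lambda p,c:bx(p,650,900,180,480,120,140))
    both('front',lambda p,c:bx(p,600,690,180,480,96,104))
E
```

```text
t 21.4167 pos [ 498.2 -130.4  234.7] R [[0.039, 0.042, 0.998], [0.006, 0.999, -0.043], [-0.999, 0.007, 0.039]] q [-0.29   0.182  1.848  0.019  1.076 -0.257] F [-0.5 -0.1  0.5] w 0.4741051909318642
side iso [(73, [506.5, 72.4, 123.8]), (78, [506.0, 72.2, 123.8])]
side mid [(21, [582.5, 4.5, 113.9]), (23, [583.0, 5.3, 113.9])]
side far [(22, [644.5, 83.1, 113.5]), (23, [644.1, 83.7, 113.9])]
side comb [(277, [405.3, 115.4, 13.7]), (288, [405.1, 115.2, 13.8])]
side scraper [(411, [394.5, -198.5, 9.1]), (407, [394.6, -199.0, 9.1])]
side cap [(145, [771.8, 71.1, 109.3]), (145, [771.9, 71.2, 109.5])]
side timer [(585, [721.9, 350.0, 127.7]), (588, [722.2, 350.3, 127.8])]
side front [(34, [682.3, 471.6, 99.5]), (633, [664.6, 357.9, 101.6])]
scene iso [(51, [504.7, 68.7, 125.4]), (50, [504.8, 68.4, 125.7])]
scene mid [(11, [584.1, 1.0, 118.4]), (10, [584.4, 1.1, 117.5])]
scene far [(8, [645.4, 78.3, 116.9]), (9, [645.4, 77.8, 116.8])]
scene comb [(176, [405.9, 108.5, 15.5]), (176, [406.0, 107.2, 15.1])]
scene scraper [(631, [396.7, -210.3, 9.0]), (628, [396.6, -210.3, 9.0])]
scene cap [(127, [774.4, 61.1, 111.5]), (128, [774.5, 61.4, 111.2])]
scene timer [(496, [725.2, 341.0, 128.1]), (510, [725.2, 341.3, 128.0])]
scene front [(13, [683.2, 423.9, 100.6]), (423, [664.9, 329.7, 100.7])]
```

View pics/s18.png

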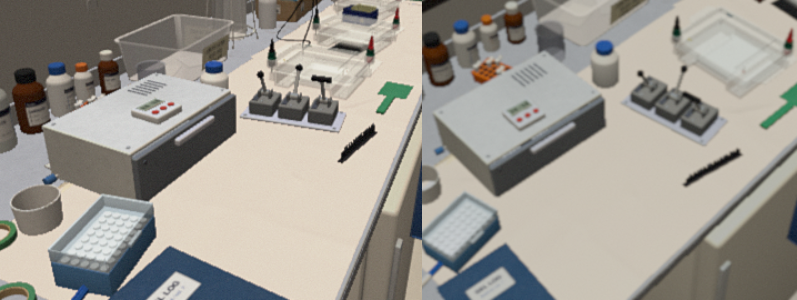

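```bash
python3 - <<'E'
from h import *
e=load('side18');f=load('scene5')
cv2.imwrite('pics/s19.png',np.hstack([cv2.resize(e['img'][225:335,130:280,::-1],(400,300),interpolation=cv2.INTER_CUBIC),cv2.resize(f['img'][225:305,180:290,::-1],(400,300),interpolation=cv2.INTER_CUBIC)]))
P=cloud(f)
# front top profile across at several y: heights along drawer x
for n,d in (('side',e),('sc',f)):
    Q=cloud(d).reshape(-1,3); u=np.array([.998,-.059]); a=(Q[:,:2]-[673.5,336])@u; b=(Q[:,:2]-[673.5,336])@[.059,.998]
    for lo in range(-24,14,4):
        m=(a>lo)&(a<=lo+4)&(abs(b)<110)&(Q[:,2]>60)&(Q[:,2]<118)
        if m.sum()>5: print(n,lo,m.sum(),np.median(Q[m,2]).round(1))
E
```

```text
side -24 159 91.1
side -20 73 95.2
side -16 521 79.5
side -12 709 86.0
side -8 111 103.9
side -4 118 107.2
side 0 235 110.2
side 4 101 111.9
side 8 99 111.9
side 12 101 111.8
sc -24 50 93.8
sc -20 91 92.5
sc -16 150 93.1
sc -12 565 85.1
sc -8 160 101.7
sc -4 101 104.3
sc 0 148 109.8
sc 4 126 111.3
sc 8 100 112.5
sc 12 85 112.0
```

View pics/s19.png

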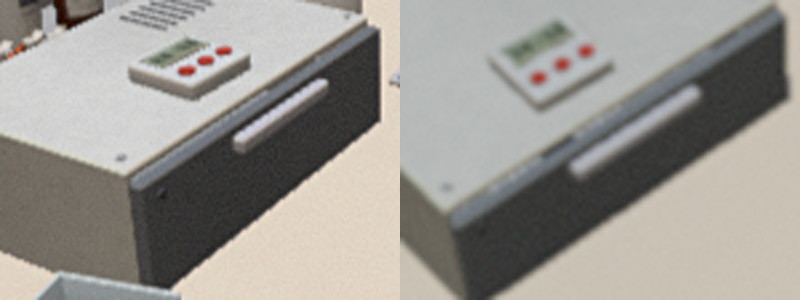

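```bash
python3 -c "
from workcell import ctrl
print(ctrl.close_job())"
```

```text
the job is handed in; nothing more can be done
None
```

The job is done and handed in at about 21.5 s, in the order asked:
1. **Isolator off:** I pushed the crossbar handle over to off. A look afterwards put it at about (514, -11), on the off side.
2. **Pipette:** I gripped it across the barrel and laid it in the drawer. After release, its height readings matched lying flat on the drawer floor.
3. **Drawer shut:** I pushed on the finger lip until it met the stop. The wrist read about 21 N along the push and 14 N vertically. The pictures show the front flush with the box and no gap.
4. **Isolator on:** I pushed the handle back, and it now reads within 1 mm of where it started.

In the last scene and side pictures, the ball-handled switches, scraper, bottle and timer are within about 1 mm of where they started. The comb reads within 1.3 mm. The arm stands clear with no load on it.

- **Fingertip height:** The reported TCP height disagreed with all three cameras. The real fingertips were about 38–39 mm above the reported point, so I corrected all later heights by that. The grasp and placing fitted the correction.
- **Camera offset:** The scene and side cameras differed by about 5 mm in y, so I took the grasp and drawer positions mainly from the wrist camera.
- **Tool tilt:** The tool tilted up to about 3.5° from vertical during the moves, with no visible effect.
- **Pipette in the shut drawer:** I could not look at the pipette again once the drawer was shut.

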